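# Hang the probe guide on the rail and hold the probe centred in the beaker

### The job

Hang the white saddle guide on the rail behind the beaker, hole towards the robot and right over the middle of the beaker, and let go of it. Then take the probe from its holder and lower its stem through the guide hole without touching the guide or the beaker, and finish while still holding it: upright, centred in the hole, the tip in the lower half of the beaker but clear of its bottom. Leave the beaker and the other things on the table where they are.

Things in the scene. Friction and masses are not known exactly. Their poses are not given: they have to be found in the camera images.
- rail_stand: fixed stand: dark base plate 130x290x10 mm, two 16 mm posts (y = +-122 mm) ending under a flat bar that runs along the stand's y axis, 50 mm behind the origin (x = +50 mm). Origin: on the table, under the line x = 0 on which the beaker stands. Its x axis points away from the robot, turned up to 0.2 rad
- rail_top (a point): middle of the flat top of the bar, 125 mm above the table. The bar is 14 mm wide (x), 20 mm tall and 270 mm long (y)
- guide: loose white saddle guide, about 120 g, 136 mm long (x), 44 wide (y), 76 high, standing on two skirts. Plate from z = 24 to 36 mm: hole arm towards -x, counterweight towards +x. Skirts (z 0 to 24 mm, 40 mm long in y) leave a 22 mm wide channel along y (x -11 to +11) that goes over the bar. Origin: centre of the underside, z up. At the start x points away from the robot within 0.6 rad
- guide_fin (a point): grip point on the fin on the guide's top middle: (0, 0, 61) mm in the guide's frame. The fin is 12 mm thick (y), 30 mm long (x), z 36 to 76 mm; centre of mass below it. Hung, the plate's underside lies flat on the bar's top, so the guide's origin is 101 mm above the table and its hole, 50 mm in front of the bar's line, is above the beaker's line
- guide_hole (a point): centre of the mouth of the guide's 20 mm through hole, on the plate's top: (-50, 0, 36) mm in the guide's frame; the hole is 12 mm deep and its axis is the guide's z
- beaker: loose clear beaker, 54 mm across, 68 mm high, inner floor 4 mm above its underside, 60 g, standing on the stand's base plate (10 mm above the table) in front of the bar, at x = 0 and y from -60 to +60 mm in the stand's frame. Origin: centre of its underside
- probe_holder: fixed holder: dark base 70x70x10 mm with an upright grey tube, 36 mm thick, bore 14 mm, top 132 mm above the table. Origin: on the table under the tube's axis. Holder and guide start one to the left and one to the right of the stand; which is where varies
- probe: loose probe, about 80 g, upright in the holder, collar on the tube's top: steel stem 8 mm thick, 120 mm long; above it a collar 28 mm across, 6 mm thick; then a black square grip 20x20 mm, 126 to 182 mm above the tip, flats square to the probe's x and y. Origin: the tip of the stem, z up along the stem
- probe_tip (a point): the lower end of the probe's stem (same as the origin)
- probe_stem (a point): point on the stem's axis 100 mm above the tip; at the right depth it lies about in the guide's hole
- probe_grip (a point): middle of the probe's square grip, 154 mm above the tip
- timer: bystander, to be left alone: small white digital timer, 62x68x19 mm, lying flat near the robot. Origin: centre of its underside
- conical_tube: bystander, to be left alone: capped plastic tube, 112 mm long, 22 mm thick, lying. Origin: centre of its underside
- marker: bystander, to be left alone: marker pen, 135 mm long, lying. Origin: centre of its underside
- label_tape: bystander, to be left alone: roll of tape, 104 mm across, 25 mm high, lying at the back right. Origin: centre of its underside
- freezer_box: bystander, to be left alone: grey-white card box, 138x138x52 mm, at the back left. Origin: centre of its underside
Mind the look-alikes: they are no part of the job. What is shaped like the guide but orange is not meant.

How it is judged (in metres and radians):
On the way, in this order (a step that is already met when the one before it is completed fails the run):
1. the guide hangs level on the rail, its hole over the middle of the beaker, and is let go (z of guide in the frame of rail_stand between 0.097 and 0.106 m and angle between guide's own z axis and vertical below 0.08 rad and horizontal distance between guide_hole and beaker below 0.012 m and contact force between the fingers and guide below 0.2 N and contact force between guide and rail_stand above 0.2 N), for 0.3 s.
2. the probe is lifted, its tip above the guide (height (world z) of probe_tip above 0.142 m and contact force between the fingers and probe above 1 N), for 0.1 s.
At the end, for the whole second after the job is handed in: Guide let go, level (0.08 rad) on the bar, hole within 12 mm of the beaker's axis; probe held still and upright (0.07 rad), stem within 4.5 mm of the hole's centre, tip 6 to 36 mm above the beaker's underside and within 20 mm of its axis, touching neither guide nor beaker (all of step 1 and horizontal distance between probe_stem and guide_hole below 0.0045 m and angle between probe's own z axis and vertical below 0.07 rad and z of probe_tip in the frame of beaker between 0.006 and 0.036 m and horizontal distance between probe_tip and beaker below 0.02 m and contact force between the fingers and probe above 1 N and contact force between probe and guide below 0.2 N and contact force between probe and beaker below 0.2 N and linear speed of probe below 0.02 m/s and angle between beaker's own z axis and vertical below 0.05 rad); the arm keeps its last pose, push and grip.
It fails at once if the probe touches the guide (contact force between probe and guide above 0.5 N).
It fails at once if the probe touches the beaker (contact force between probe and beaker above 0.5 N).
It fails at once if the beaker is pushed more than 15 mm (distance of beaker from where it was at the start of the episode above 0.015 m).
It fails at once if a bystander is moved more than 30 mm (distance of any of timer, conical_tube, marker, label_tape, freezer_box from where it was at the start of the episode above 0.03 m).
It also fails if it takes over 61 s, if anything falls off the work surface, if the arm or the gripper's body presses on something with over 40 N, if the wrist force passes 120 N, or if a joint passes its speed limit or range.

### The arm

A 6-joint arm with a two-finger parallel gripper is mounted at the origin on a cart in front of the work surface, level with it; the furniture and walls round the work are solid. World frame = base frame: x ahead of the robot, y to its left, z up, the work surface at z = 0. Lengths are in m, angles in degrees, forces in N, time in s.
With the tool pointing down it reaches from about 0.35 to 0.875 m from the base axis. Payload 4.2 kg.
Tool frame: the origin (TCP) lies between the finger pads; the fingertips stand 14 mm ahead of it and the grasp point (between the pads) lies 5 mm behind it; z points along the fingers, y is the line along which they close (so a half turn about z gives the same grasp; the last joint's range is limited). The gripper opens to 87 mm and grips with 3 to 60 N. Pads are 19 mm wide; open, the fingers measure 117 mm over their backs; the gripper's body (75 mm by 190 mm) begins 51 mm behind the grasp point.
Start: joints at [-61.845, 22.042, 0.453, 0, -68.411, -14.817], TCP at [0.144, -0.608, 0.2] pointing down, gripper open.
Joint ranges: [-179.83, 179.83], [-69.29, 118.12], [-61.27, 80.66], [-181.25, 117.63], [-171.15, -9.14], [-177.46, 177.46]. Speed limits (degrees/s): [159.86, 159.86, 180, 180, 180, 180].

### API

Orientations are given as a 3x3 rotation matrix whose columns are the frame's x, y, z axes.
In Python, from station import * gives the robot as it stands. The module is installed in compiled form; this text tells all that it offers.
- The arm moves only by the tool play_rows, never from a script. Its argument "steps" is a list of rows, each an object of numbers: "ax", "ay", "az": the turn, a rotation vector about the tool's x, y, z in degrees; "dx", "dy", "dz": the shift along the tool's x, y, z in mm; "claw": the finger opening in mm, from 0 to 87. A call has 1 to 20 rows; each row shifts and turns the commanded pose from where the row before left it, along the tool's axes as they then stand; what a row does not reach is not made up. A row lasts 1/10 s, in which the tool goes at most 50 mm and 8.59 degrees, less where a joint would pass 70% of its speed; a pose out of reach is approached as far as the arm can. A call with a gripper value outside its range is refused whole. The fingers move at their own pace and stop on an object; the grip force is fixed at half the most. Time passes only in rows, so rows that do not move let the fingers close. It gives the time, the measured TCP pose, the force, the opening and the grip force at its end, in the units of the state.
- sense(): the state, without advancing time (a new reading comes with each control period).
- capture(name): name is "side" or "top"; returns a dict with "frame" (400x640x3 uint8, blue, green, red), "range_z" (400x640 float32, m along the optical axis (not along the pixel's ray), 0 where there is no reading), "fx", "fy", "cx", "cy" (pixels), "xyz" and "rotation" of the camera in the world. Camera axes: x right, y down, z forward; pixel columns grow to the right and rows downward; lengths in m; the calibration is good to about 2 mm. A picture is of the moment at which its call begins.
- finish_job(): hands the job in; it is judged then, once.
The state is a dict: "time_s": time; "joints": joint angles; "joint_velocities": joint speeds; "effort": joint torques, N m; "tcp_pos": TCP position; "ee_rot": TCP orientation; "wrist_force": force on the tool from outside, world axes, zero at the start; "moment": the same for the moment, N m; "gripper_width": opening from 0.0 (shut) to 1.0 (fully open); "gripper_force": force on a finger pad.
Only numpy, scipy, OpenCV 4.12 (cv2) and the standard library are available. Lean on these libraries where they do the work, as an engineer would, in place of code of your own. Each camera call takes 0.05 s, during which the arm holds its last target. There are 200 camera calls.

## Working session

There is one attempt and no reset: what is moved stays moved. The work goes in short steps, Python scripts to look and compute and a tool call to move; the robot and the scene stay as the last step left them, time stands still between calls to the robot, and variables do not carry over. Pictures are saved under pics/ and viewed, at most 12 in all, crops included, and the job is handed in when it is done.

Besides the shell and the picture viewer there is one more tool, called after "Request:" as name(argument=value, ...) on one line, values as JSON. play_rows: Moves the arm, as the interface text tells. Its arguments: {"type":"object","properties":{"steps":{"type":"array"}},"required":["steps"]}

```bash
mkdir -p pics
python3 - <<'E'
from station import *
import cv2,numpy as np,pickle
d={}
for n in("side","top"):
    c=capture(n);d[n]=c;cv2.imwrite(f"pics/{n}0.png",c["frame"]);print(n,c["fx"],c["fy"],c["cx"],c["cy"],c["xyz"],c["rotation"],(c["range_z"]>0).mean())
pickle.dump(d,open("c0.pkl","wb"));s=sense();print(s)
E
```

```text
side 394.35481856222356 394.35481856222356 324.20331261517515 199.7650959648266 [0.44712766 1.22607022 0.61076345] [[-0.99742989 -0.01715307  0.06956569]
 [-0.07095041  0.37173357 -0.92562422]
 [-0.0099826  -0.92818097 -0.3719952 ]] 0.89871484375
top 394.78268256708645 394.78268256708645 316.65318033380055 199.2626061147425 [ 0.42573045 -0.01747119  1.40132308] [[-0.01527263 -0.99699899  0.07589303]
 [-0.99965287  0.01685472  0.02024966]
 [-0.02146804 -0.07555742 -0.99691033]] 0.9957890625
{'time_s': 0.1, 'joints': array([-6.18458608e+01,  2.20866926e+01,  3.87381953e-01, -2.68981340e-02,
       -6.84116317e+01, -1.48182578e+01]), 'joint_velocities': array([ 0.08258637, -0.09629852,  0.13057711,  0.12773079, -0.01184079,
        0.01884893]), 'effort': array([-6.65953326e-05, -3.91690779e+01,  1.87935805e+01,  4.23188031e+00,
        1.35081861e-02, -6.91335185e-05]), 'tcp_pos': array([ 0.14406478, -0.60756314,  0.19935985]), 'ee_rot': array([[-9.73074519e-01, -2.30490132e-01, -5.28740481e-04],
       [-2.30490727e-01,  9.73072641e-01,  1.91314760e-03],
       [ 7.35412529e-05,  1.98350496e-03, -9.99998030e-01]]), 'wrist_force': array([0.55379499, 0.88590975, 0.19371005]), 'moment': array([-0.0240879 ,  0.01822582,  0.00193111]), 'gripper_force': 0.0, 'gripper_width': 0.9972915642608617}
```

View pics/top0.png

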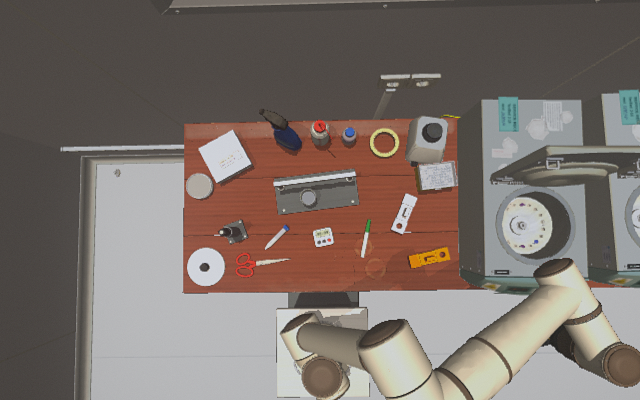

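View pics/side0.png

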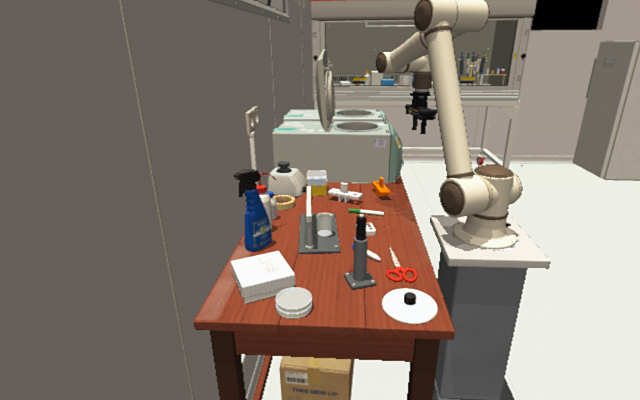

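Top view: candidates for the guide are the white saddle at (404,214), the orange look-alike at (430,258), and other white things: timer (323,237), freezer box (226,157). I choose the white saddle at (404,214). The rail is at (316,180), the beaker at (309,198) and the probe holder at (233,231), with the white lid with a black knob (206,267) as probe look-alike. In the side view the probe is at (361,235).

```bash
cat > h.py <<'E'
import numpy as np,cv2,pickle
def cloud(c):
    v,u=np.mgrid[:400,:640];z=c["range_z"].astype(float)
    p=np.dstack([(u-c["cx"])/c["fx"]*z,(v-c["cy"])/c["fy"]*z,z])
    return p@np.array(c["rotation"]).T+np.array(c["xyz"])
def ray(c,u,v,h):
    d=np.array(c["rotation"])@np.array([(u-c["cx"])/c["fx"],(v-c["cy"])/c["fy"],1]);o=np.array(c["xyz"])
    return o+d*(h-o[2])/d[2]
def proj(c,p):
    q=np.array(c["rotation"]).T@(np.array(p)-np.array(c["xyz"]));return q[0]/q[2]*c["fx"]+c["cx"],q[1]/q[2]*c["fy"]+c["cy"]
E
python3 - <<'E'
from h import *
d=pickle.load(open("c0.pkl","rb"))
t=d["top"];s=d["side"]
a=cv2.resize(t["frame"][160:270,215:455],None,fx=3.3,fy=3.3,interpolation=cv2.INTER_CUBIC)
b=cv2.resize(s["frame"][170:295,285:405],None,fx=3.3,fy=3.3,interpolation=cv2.INTER_CUBIC)
cv2.imwrite("pics/topc.png",a);cv2.imwrite("pics/sidec.png",b[:, :])
P=cloud(t)
np.set_printoptions(precision=0,suppress=True,linewidth=250)
def show(r0,r1,c0,c1):
    print("z mm rows",r0,"cols",c0);print((P[r0:r1,c0:c1,2]*1000).round().astype(int))
show(190,238,388,420)
show(215,245,215,250)
print(P[200,400:410],P[250,350])
E
```

```text
z mm rows 190 cols 388
[[   4   -3    3 ...    7   20   29]
 [   1    0    0 ...    1   20   15]
 [  -2 1401    3 ...    0    2    1]
 ...
 [   0    2   -2 ...    0    1    0]
 [   0   -1   -2 ...   -2   -1    1]
 [   2   -4   -2 ...   -1   -1    6]]
z mm rows 215 cols 215
[[ 3  1 -2 ...  2  1  5]
 [ 2  3  3 ...  4 -1  2]
 [ 6 -3 -1 ...  4  3 -6]
 ...
 [ 5  7  2 ...  2  1 -1]
 [-1  3  3 ...  0  3 -5]
 [ 0 -2  3 ...  1  7  3]]
[[ 1. -0. -0.]
 [ 1. -0. -0.]
 [ 1. -0.  0.]
 [ 1. -0.  0.]
 [ 1. -0.  0.]
 [ 1. -0.  0.]
 [ 1. -0.  0.]
 [ 1. -0.  0.]
 [ 1. -0.  0.]
 [ 1. -0.  0.]] [ 0. -0. -0.]
```

View pics/topc.png

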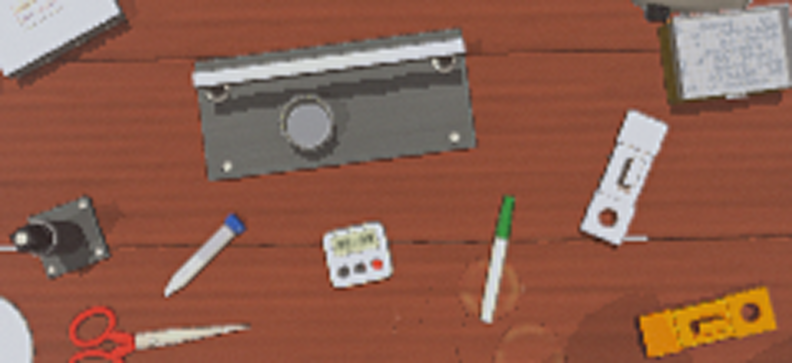

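View pics/sidec.png

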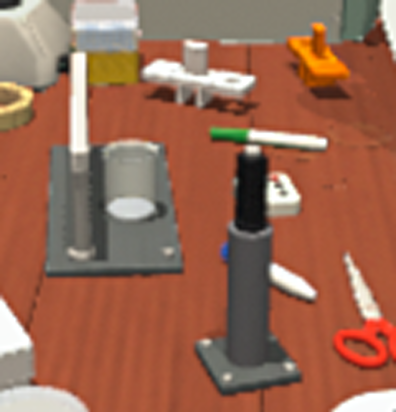

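```bash
cat > m.py <<'E'
from h import *
np.set_printoptions(precision=4,suppress=True,linewidth=200)
def planepts(c,mask,h):
    cs,_=cv2.findContours(mask.astype(np.uint8),cv2.RETR_EXTERNAL,cv2.CHAIN_APPROX_NONE)
    k=max(cs,key=cv2.contourArea)[:,0]
    return k,np.array([ray(c,u,v,h)[:2] for u,v in k])
def rect(c,mask,h,name):
    v,u=np.nonzero(mask);p=np.array([ray(c,a,b,h)[:2] for a,b in zip(u,v)])
    (x,y),wh,ang=cv2.minAreaRect((p*1000).astype(np.float32))
    m=p.mean(0);w,V=np.linalg.eigh(np.cov(p.T));ax=V[:,1];ax*=np.sign(ax[np.argmax(abs(ax))])
    print(name,"n",len(p),"rect ctr",x/1000,y/1000,"wh",np.array(wh),"ang",ang,"mean",m,"axis",ax,np.degrees(np.arctan2(ax[1],ax[0])))
    return p,m,ax
E
python3 - <<'E'
from m import *
d=pickle.load(open("c0.pkl","rb"));t=d["top"];s=d["side"]
P=cloud(t);f=t["frame"].astype(int);hsv=cv2.cvtColor(t["frame"],cv2.COLOR_BGR2HSV)
def box(r0,r1,c0,c1):
    m=np.zeros((400,640),bool);m[r0:r1,c0:c1]=1;return m
nored=(hsv[...,1]<60)
# guide
g=box(190,238,388,420)&nored&(hsv[...,2]>120)
n,l,st,_=cv2.connectedComponentsWithStats(g.astype(np.uint8));g=l==1+np.argmax(st[1:,4])
gf=g.copy().astype(np.uint8);k=cv2.morphologyEx(gf,cv2.MORPH_CLOSE,np.ones((7,7)))>0
rect(t,k,.036,"guide")
hole=k&(hsv[...,2]<150)&box(218,235,388,420)
v,u=np.nonzero(hole);print("hole px",u.mean(),v.mean(),len(u),ray(t,u.mean(),v.mean(),.03))
zz=P[...,2];fin=box(190,238,388,420)&(zz>.06)&(zz<.09);v,u=np.nonzero(fin);print("fin",len(u),u.mean(),v.mean(),P[fin].mean(0),rect(t,fin,.076,"fin")[1])
print("plate z",np.median(P[k&~fin],axis=0))
# bar
b=box(160,200,265,365)&(hsv[...,2]>150)&nored
n,l,st,_=cv2.connectedComponentsWithStats(b.astype(np.uint8));b=l==1+np.argmax(st[1:,4])
rect(t,b,.125,"bar");print("bar z",np.median(P[b],axis=0))
bz=box(160,200,265,365)&(zz>.115)&(zz<.14);rect(t,bz,.125,"barz")
# base
e=box(165,220,265,365)&nored&(hsv[...,2]<150)&(zz<.03)
e=cv2.morphologyEx(e.astype(np.uint8),cv2.MORPH_CLOSE,np.ones((9,9)))>0
rect(t,e,.01,"base")
# beaker
print(hsv[186:210,298:322,2]); print((zz[186:210,298:322]*1000).round().astype(int))
E
```

```text
guide n 521 rect ctr 0.47289202880859377 -0.29855645751953125 wh [ 66.3133 137.6012] ang 66.65177154541016 mean [ 0.4741 -0.2889] axis [ 0.9271 -0.3748] -22.01217564109421
hole px 399.1666666666667 225.9 30 [ 0.4331 -0.273   0.03  ]
fin n 40 rect ctr 0.47939984130859375 -0.28880364990234375 wh [14.6681 30.8799] ang 69.87564086914062 mean [ 0.4791 -0.2892] axis [ 0.8956 -0.4449] -26.416156330382297
fin 40 406.175 211.925 [ 0.4792 -0.2894  0.0749] [ 0.4791 -0.2892]
plate z [ 0.4671 -0.2876  0.0368]
bar n 348 rect ctr 0.5903009643554687 0.015953834533691407 wh [ 14.9267 269.0341] ang 6.665791034698486 mean [0.5906 0.0149] axis [-0.1097  0.994 ] 96.2997170654815
bar z [0.59   0.0144 0.1262]
barz n 386 rect ctr 0.5888909912109375 0.016196685791015623 wh [ 15.9419 269.8159] ang 6.318742752075195 mean [0.5892 0.0169] axis [-0.1093  0.994 ] 96.27710662874614
base n 2844 rect ctr 0.5607400512695313 0.012009979248046875 wh [130.8235 289.4202] ang 5.901834487915039 mean [0.5611 0.0117] axis [-0.1067  0.9943] 96.12709096497696
[[111 112 112 102 101 102 103 103 102 104 104 102 104  78  73  71  72
[... 4560 characters left out ...]
 31   79   77   78   82   44   23   12    0    5   10   10   14    8   12   16    6]
 [  11   10    3   10   14    8    7   10   11    9   14   12   13   10   11    9   16   12   13   15    9   11    7   16]
 [  11   12   13    8   11   10   15    5   14   17   11   11    7   13    9    9   15   13   13    3   10    9   10   15]
 [  14   12    9   16   12    8   10    9   13    8   11    8   13   10   11   13   10    6   12    9   11   13   16    6]
 [  11   13   13   15   13   12   10    8    9   10   16   16    5   13   11   18   11   10    7   12   15   15   11   20]
 [   9   10    8    8   13   10   13    9   14    8   10    7    8   11   14    9   13   13    8   11    6   15   14    8]]
```

```bash
cat > obs.py <<'E'
from m import *
def circ(p):
    A=np.c_[2*p,np.ones(len(p))];s=np.linalg.lstsq(A,(p**2).sum(1),rcond=None)[0];return s[:2],np.sqrt(s[2]+s[:2]@s[:2])
def box(r0,r1,c0,c1):
    m=np.zeros((400,640),bool);m[r0:r1,c0:c1]=1;return m
def big(m):
    n,l,st,_=cv2.connectedComponentsWithStats(m.astype(np.uint8),connectivity=4);return l==1+np.argmax(st[1:,4])
E
python3 - <<'E'
from obs import *
d=pickle.load(open("c0.pkl","rb"));t=d["top"];s=d["side"]
P=cloud(t);zz=P[...,2];hsv=cv2.cvtColor(t["frame"],cv2.COLOR_BGR2HSV)
B=box(190,238,388,420)
pl=big(B&(zz>.022)&(zz<.1));pl=cv2.morphologyEx(pl.astype(np.uint8),cv2.MORPH_CLOSE,np.ones((5,5)))>0
rect(t,pl,.036,"guide")
fin=B&(zz>.05)&(zz<.09);rect(t,fin,.076,"fin")
plo=pl&~cv2.dilate(fin.astype(np.uint8),np.ones((3,3))).astype(bool)
rect(t,plo,.036,"plate only")
r=box(186,207,296,320)&(zz>.07)&(zz<.09)
v,u=np.nonzero(r);p=np.array([ray(t,a,b,.078)[:2] for a,b in zip(u,v)]);print("rim",len(p),circ(p),P[r].mean(0))
fl=big(box(186,207,296,320)&(hsv[...,2]>145));rect(t,fl,.014,"floor")
# probe top view
Q=box(215,250,210,250)
print("probe z max",np.sort(zz[Q&(zz<.5)])[-25:])
g=Q&(zz>.18)&(zz<.21);rect(t,g,.194,"griptop");print(P[g].mean(0))
h=Q&(zz<.02)&(hsv[...,1]<70)&(hsv[...,2]<130);h=big(cv2.morphologyEx(h.astype(np.uint8),cv2.MORPH_CLOSE,np.ones((9,9)))>0);rect(t,h,.01,"holderbase")
tb=Q&(zz>.12)&(zz<.15);rect(t,tb,.132,"collar/tube")
# side: probe
S=cloud(s);m=box(190,285,335,380)
for lo,hi in((.15,.19),(.03,.12)):
    k=m&(S[...,2]>lo)&(S[...,2]<hi)&(S[...,0]<.5)&(S[...,1]>.15);q=S[k];print("side",len(q),q.mean(0),q.min(0),q.max(0))
    print(np.array([q[np.abs(S[...,0][k]-x)<.003].mean(0) for x in np.linspace(q[:,0].min(),q[:,0].max(),7)]))
print((zz[222:245,215:250]*1000).round().astype(int))
E
```

```text
guide n 509 rect ctr 0.47599774169921877 -0.28798818969726564 wh [ 45.512  136.4704] ang 66.5350112915039 mean [ 0.4752 -0.288 ] axis [ 0.9141 -0.4054] -23.91780406357214
fin n 45 rect ctr 0.47971420288085936 -0.28830389404296874 wh [15.9875 31.2479] ang 66.60066223144531 mean [ 0.4795 -0.2883] axis [ 0.8931 -0.4498] -26.731137324161924
plate only n 425 rect ctr 0.47599774169921877 -0.28798818969726564 wh [ 45.512  136.4704] ang 66.5350112915039 mean [ 0.4741 -0.2864] axis [ 0.9169 -0.3991] -23.524216050956912
rim 48 (array([0.5365, 0.0406]), np.float64(0.025247013725940282)) [0.539  0.0412 0.078 ]
floor n 127 rect ctr 0.5363574829101563 0.041182373046875 wh [42.3767 42.4871] ang 89.15380859375 mean [0.5378 0.0408] axis [0.5623 0.8269] 55.78268766461951
probe z max [0.1952 0.1954 0.1956 0.1957 0.1958 0.1959 0.196  0.1969 0.1969 0.1969 0.1971 0.1971 0.1973 0.1974 0.1975 0.1976 0.1977 0.1979 0.1984 0.1993 0.2008 0.201  0.2023 0.2035 0.2037]
griptop n 51 rect ctr 0.4219604797363281 0.2986558837890625 wh [20.5544 21.9723] ang 32.92094421386719 mean [0.422  0.2987] axis [-0.4173  0.9088] 
[... 4275 characters left out ...]
  -2   -6    3   -3    0    0   -2    1    3    0    3   13   13   13   18   14   12   10   15   11    6   13   -5    5   -4   -2   -2    3    5   -3    5   -2    6]
 [   5    7    2    3    5    6    2    6    2    4   -1    0   -3    1   15   17    9   11   10    6   18   -1   -1   -5   -3    2   -6   -2   -1    5    5   -3    2    1   -1]
 [  -1    3    3    0    2   -3   -2    1   -3    4   -2    3    7    1    7    9    9   11    6   -2   -1    0    3   -2   -2    0   -2    2    3    2    4    6    0    3   -5]
 [   0   -2    3    2   -3    2   -3   -1    4    2    2    4   -1   -2    6    7    7    2   -4    3    0    0    7   -4    2    7    0   -3   -8    0    2    1    1    7    3]]
```

Run:
```python
from obs import *
d=pickle.load(open("c0.pkl","rb"))
for n in("top","side"):
    P=cloud(d[n]).reshape(-1,3)
    for y0 in np.arange(-.75,-.3,.05):
        k=(P[:,1]>y0)&(P[:,1]<y0+.05)&(P[:,2]>.03)&(P[:,2]<.5)&(P[:,0]>.05)&(P[:,0]<.7);q=P[k]
        if len(q)<5: continue
        print(n,round(y0,2),len(q),[(round(x,2),round(float(q[(abs(q[:,0]-x)<.026),2].max()),2)) for x in np.arange(.1,.7,.05) if (abs(q[:,0]-x)<.026).sum()>2])
```

```text
top -0.75 2324 [(np.float64(0.3), 0.24), (np.float64(0.35), 0.25), (np.float64(0.4), 0.25), (np.float64(0.45), 0.25), (np.float64(0.5), 0.25), (np.float64(0.55), 0.5), (np.float64(0.65), 0.24)]
top -0.7 2341 [(np.float64(0.35), 0.25), (np.float64(0.4), 0.17), (np.float64(0.45), 0.18), (np.float64(0.5), 0.25), (np.float64(0.55), 0.5), (np.float64(0.65), 0.24)]
top -0.65 2380 [(np.float64(0.2), 0.18), (np.float64(0.25), 0.24), (np.float64(0.3), 0.25), (np.float64(0.35), 0.25), (np.float64(0.4), 0.17), (np.float64(0.45), 0.18), (np.float64(0.5), 0.25), (np.float64(0.55), 0.5), (np.float64(0.6), 0.5), (np.float64(0.65), 0.24)]
top -0.6 3095 [(np.float64(0.1), 0.5), (np.float64(0.15), 0.5), (np.float64(0.2), 0.45), (np.float64(0.25), 0.24), (np.float64(0.3), 0.25), (np.float64(0.35), 0.25), (np.float64(0.4), 0.16), (np.float64(0.45), 0.16), (np.float64(0.5), 0.25), (np.float64(0.55), 0.5), (np.float64(0.6), 0.5), (np.float64(0.65), 0.25)]
top -0.55 3053 [(np.float64(0.25), 0.24), (np.float64(0.3), 0.25), (np.float64(0.35), 0.25), (np.float64(0.4), 0.25), (np.float64(0.45), 0.25), (np.floa
[... 2130 characters left out ...]
]
side -0.5 4621 [(np.float64(0.25), 0.23), (np.float64(0.3), 0.5), (np.float64(0.35), 0.5), (np.float64(0.4), 0.24), (np.float64(0.45), 0.24), (np.float64(0.5), 0.24), (np.float64(0.55), 0.5), (np.float64(0.6), 0.5), (np.float64(0.65), 0.24)]
side -0.45 104 [(np.float64(0.35), 0.04), (np.float64(0.55), 0.08), (np.float64(0.6), 0.08), (np.float64(0.65), 0.09)]
side -0.4 242 [(np.float64(0.3), 0.08), (np.float64(0.35), 0.08), (np.float64(0.55), 0.08), (np.float64(0.6), 0.08), (np.float64(0.65), 0.09)]
side -0.35 479 [(np.float64(0.3), 0.07), (np.float64(0.35), 0.07), (np.float64(0.45), 0.04), (np.float64(0.5), 0.04), (np.float64(0.55), 0.08), (np.float64(0.6), 0.08), (np.float64(0.65), 0.08)]
```

Request:
play_rows(steps=[{"dz":-30,"claw":50},{"dz":-30},{"dz":-30},{"dz":-30},{"dz":-30},{"az":7.4},{"az":7.4},{"az":7.4},{"az":7.4},{"az":7.4}])

```text
invalid input at $.steps[0]: expected keys ax, ay, az, dx, dy, dz, claw
```

Request:
play_rows(steps=[{"dx":-11,"dy":26.7},{"dx":-11,"dy":26.7},{"dx":-11,"dy":26.7},{"dx":-11,"dy":26.7},{"dx":-11,"dy":26.7},{"dx":-11,"dy":26.7},{"dx":-11,"dy":26.7},{"dx":-11,"dy":26.7},{"dx":-11,"dy":26.7},{"dx":-11,"dy":26.7},{"dx":-11,"dy":26.7},{"dx":-11,"dy":26.7},{"dx":-11,"dy":26.7},{"dx":-11,"dy":26.7},{"dx":-11,"dy":26.7},{"dx":-11,"dy":26.7},{},{}])

```text
invalid input at $.steps[0]: expected keys ax, ay, az, dx, dy, dz, claw
```

All keys are needed in every row.

Request:
play_rows(steps=[{"ax":0,"ay":0,"az":0,"dx":0,"dy":0,"dz":-38,"claw":50},{"ax":0,"ay":0,"az":0,"dx":0,"dy":0,"dz":-38,"claw":50},{"ax":0,"ay":0,"az":0,"dx":0,"dy":0,"dz":-38,"claw":50},{"ax":0,"ay":0,"az":0,"dx":0,"dy":0,"dz":-38,"claw":50},{"ax":0,"ay":0,"az":7.4,"dx":0,"dy":0,"dz":0,"claw":50},{"ax":0,"ay":0,"az":7.4,"dx":0,"dy":0,"dz":0,"claw":50},{"ax":0,"ay":0,"az":7.4,"dx":0,"dy":0,"dz":0,"claw":50},{"ax":0,"ay":0,"az":7.4,"dx":0,"dy":0,"dz":0,"claw":50},{"ax":0,"ay":0,"az":7.4,"dx":0,"dy":0,"dz":0,"claw":50}])

```text
time_s: 1.0
tcp_pos: [0.1442, -0.6079, 0.3517]
ee_rot: [[-0.914, 0.406, -0.0], [0.406, 0.914, 0.001], [0.001, 0.001, -1.0]]
wrist_force: [-0.3, 0.6, 0.9]
gripper_width: 0.569
gripper_force: 0.0
```

Request:
play_rows(steps=[{"ax":0,"ay":0,"az":0,"dx":-14.8,"dy":35.6,"dz":0,"claw":50},{"ax":0,"ay":0,"az":0,"dx":-14.8,"dy":35.6,"dz":0,"claw":50},{"ax":0,"ay":0,"az":0,"dx":-14.8,"dy":35.6,"dz":0,"claw":50},{"ax":0,"ay":0,"az":0,"dx":-14.8,"dy":35.6,"dz":0,"claw":50},{"ax":0,"ay":0,"az":0,"dx":-14.8,"dy":35.6,"dz":0,"claw":50},{"ax":0,"ay":0,"az":0,"dx":-14.8,"dy":35.6,"dz":0,"claw":50},{"ax":0,"ay":0,"az":0,"dx":-14.8,"dy":35.6,"dz":0,"claw":50},{"ax":0,"ay":0,"az":0,"dx":-14.8,"dy":35.6,"dz":0,"claw":50},{"ax":0,"ay":0,"az":0,"dx":-14.8,"dy":35.6,"dz":0,"claw":50},{"ax":0,"ay":0,"az":0,"dx":-14.8,"dy":35.6,"dz":0,"claw":50},{"ax":0,"ay":0,"az":0,"dx":-14.8,"dy":35.6,"dz":0,"claw":50},{"ax":0,"ay":0,"az":0,"dx":-14.7,"dy":35.4,"dz":0,"claw":50},{"ax":0,"ay":0,"az":0,"dx":0,"dy":0,"dz":0,"claw":50},{"ax":0,"ay":0,"az":0,"dx":0,"dy":0,"dz":0,"claw":50}])

```text
time_s: 2.4
tcp_pos: [0.4784, -0.2875, 0.3517]
ee_rot: [[-0.917, 0.4, -0.002], [0.4, 0.917, 0.0], [0.002, -0.0, -1.0]]
wrist_force: [-0.8, 0.3, -1.4]
gripper_width: 0.573
gripper_force: 0.0
```

Request:
play_rows(steps=[{"ax":0,"ay":0,"az":0,"dx":0,"dy":0,"dz":35,"claw":50},{"ax":0,"ay":0,"az":0,"dx":0,"dy":0,"dz":35,"claw":50},{"ax":0,"ay":0,"az":0,"dx":0,"dy":0,"dz":35,"claw":50},{"ax":0,"ay":0,"az":0,"dx":0,"dy":0,"dz":35,"claw":50},{"ax":0,"ay":0,"az":0,"dx":0,"dy":0,"dz":35,"claw":50},{"ax":0,"ay":0,"az":0,"dx":0,"dy":0,"dz":35,"claw":50},{"ax":0,"ay":0,"az":0,"dx":0,"dy":0,"dz":35,"claw":50},{"ax":0,"ay":0,"az":0,"dx":0,"dy":0,"dz":30,"claw":50},{"ax":0,"ay":0,"az":0,"dx":0,"dy":0,"dz":20,"claw":50},{"ax":0,"ay":0,"az":0,"dx":0,"dy":0,"dz":0,"claw":50}])

```text
time_s: 3.4
tcp_pos: [0.4749, -0.2884, 0.0545]
ee_rot: [[-0.915, 0.404, -0.007], [0.404, 0.915, 0.002], [0.007, -0.001, -1.0]]
wrist_force: [-0.6, -0.4, -0.4]
gripper_width: 0.572
gripper_force: 0.0
```

Run:
```python
from station import *
from obs import *
c=capture("side");f=c["frame"][165:215,310:405]
cv2.imwrite("pics/s1.png",cv2.resize(f,None,fx=8,fy=8,interpolation=cv2.INTER_CUBIC));print(sense()["tcp_pos"])
```

```text
[ 0.4766 -0.2889  0.0565]
```

View pics/s1.png

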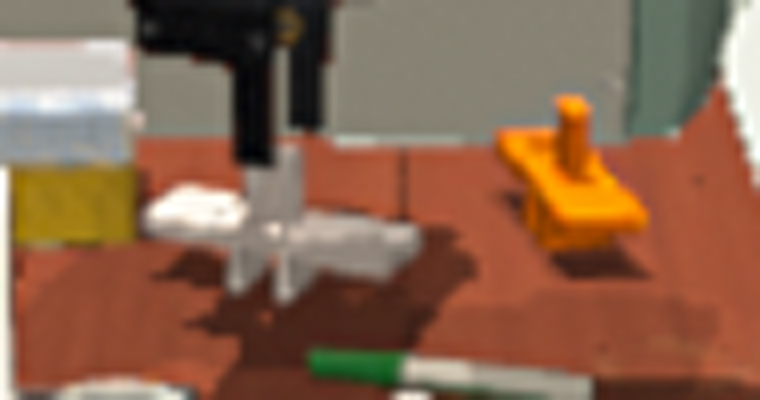

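Run:
```python
from station import *
from obs import *
c=capture("side");S=cloud(c);s=sense();print(s["tcp_pos"],s["gripper_width"])
for v in range(165,203,2):
    print(v,[f"{int(S[v,u,1]*1000)},{int(S[v,u,2]*1000)},{c['frame'][v,u].mean():.0f}" for u in range(336,354,2)])
```

```text
[ 0.4779 -0.2892  0.0579] 0.5739914426603028
165 ['-200,179,20', '-194,181,19', '-192,181,23', '-190,182,22', '-198,180,27', '-224,172,34', '-231,170,30', '-241,167,37', '-482,95,121']
167 ['-209,168,14', '-205,170,14', '-202,170,15', '-192,174,13', '-199,172,41', '-218,166,66', '-221,165,24', '-247,157,28', '-481,85,132']
169 ['-206,161,13', '-201,163,18', '-199,164,19', '-192,166,41', '-194,165,32', '-230,154,48', '-232,154,20', '-312,129,70', '-479,76,132']
171 ['-207,153,32', '-200,155,10', '-205,154,13', '-196,157,18', '-194,157,37', '-314,119,28', '-315,119,22', '-314,120,79', '-477,68,129']
173 ['-484,55,134', '-254,130,40', '-252,131,10', '-252,131,18', '-480,57,108', '-317,110,26', '-315,111,21', '-315,111,78', '-481,57,129']
175 ['-482,46,129', '-265,118,50', '-252,122,11', '-249,123,19', '-487,45,122', '-312,103,23', '-307,105,23', '-317,102,79', '-484,46,130']
177 ['-493,33,129', '-478,38,103', '-262,111,12', '-252,114,20', '-479,38,118', '-316,93,20', '-307,96,21', '-318,92,83', '-478,39,129']
179 ['-483,27,128', '-477,29,115', '-258,104,7', '-250,106,20', '-475,30,117',
[... 830 characters left out ...]
', '-299,38,120', '-394,3,102']
193 ['-285,33,178', '-279,36,179', '-278,36,132', '-278,37,138', '-280,36,218', '-280,36,169', '-273,39,181', '-282,36,182', '-280,37,183']
195 ['-341,3,122', '-284,25,132', '-274,29,133', '-273,30,132', '-270,31,138', '-264,33,153', '-258,36,148', '-258,36,148', '-256,37,145']
197 ['-322,1,48', '-320,2,94', '-287,15,109', '-297,12,114', '-330,0,123', '-281,18,116', '-258,28,129', '-261,27,135', '-250,31,135']
199 ['-302,0,41', '-307,0,97', '-279,10,119', '-297,3,81', '-310,-1,102', '-275,12,115', '-293,5,104', '-302,1,55', '-294,5,75']
201 ['-287,-2,83', '-278,1,72', '-283,0,80', '-290,-2,39', '-281,0,105', '-276,2,133', '-282,0,53', '-278,2,44', '-281,1,49']
```

Run:
```python
from station import *
from obs import *
d=pickle.load(open("c0.pkl","rb"));S=cloud(d["side"]);f=d["side"]["frame"]
for v in range(95,140,4):
    print(v,[f"{u}:"+",".join(str(int(x*1000)) for x in S[v,u]) for u in range(404,440,2) if f[v,u].mean()<60 and -.75<S[v,u,1]<-.45])
c=capture("side");S=cloud(c);f=c["frame"]
print([ (v,u,(S[v,u]*1000).astype(int)) for v in (165,175,179) for u in range(336,354,2) if f[v,u].mean()<60])
s=sense();print(s["time_s"],s["tcp_pos"],s["joints"],s["joint_velocities"])
c=capture("top");T=cloud(c)
n=(T[...,2]>.13)&(T[...,2]<.3)&(abs(T[...,0]-.48)<.12)&(abs(T[...,1]+.29)<.12);print(n.sum(),T[n].min(0),T[n].max(0))
```

```text
95 ['412:182,-634,382', '414:179,-596,387', '416:170,-593,387', '418:165,-573,389', '420:154,-585,388', '422:144,-591,387', '424:136,-592,387', '426:126,-597,386', '428:116,-602,386']
99 ['414:174,-621,366', '416:166,-612,367', '418:161,-587,370', '420:152,-588,370', '422:142,-595,369', '424:133,-598,369', '426:125,-593,370']
103 ['412:175,-663,342', '414:171,-634,346', '416:167,-599,351', '418:159,-589,353', '420:150,-595,352', '422:141,-596,352', '424:133,-591,352', '426:124,-593,352']
107 ['406:199,-683,321', '408:189,-687,320', '410:183,-665,324', '412:178,-634,328', '414:173,-608,332', '416:166,-595,334', '418:158,-588,335', '420:148,-597,334', '422:140,-592,335', '424:131,-591,335', '426:122,-592,335']
111 ['406:199,-675,304', '408:194,-643,309', '412:175,-645,308', '414:164,-657,307', '416:155,-657,307', '418:145,-660,306', '420:160,-514,330', '422:152,-510,330', '424:145,-507,331', '426:135,-515,330', '428:126,-519,329', '430:119,-511,330', '432:108,-521,329', '434:99,-525,328', '436:92,-519,329']
115 ['414:163,-659,288', '416:171,-547,307', '418:165,-528,310', '420:157,-523,
[... 695 characters left out ...]
 (165, 344, array([ 478, -199,  179])), (165, 346, array([ 471, -223,  172])), (165, 348, array([ 463, -234,  169])), (165, 350, array([ 456, -312,  146])), (175, 338, array([ 502, -256,  121])), (175, 340, array([ 494, -256,  121])), (175, 342, array([ 486, -250,  123])), (175, 346, array([ 472, -318,  101])), (175, 348, array([ 464, -316,  102])), (179, 340, array([ 495, -264,  102])), (179, 342, array([ 486, -252,  106])), (179, 346, array([ 472, -319,   83])), (179, 348, array([ 463, -308,   87]))]
3.55 [ 0.4787 -0.2892  0.0587] [-14.5214  23.8854 -19.5276   0.0412 -46.4648 -99.2013] [ 0.3474 -0.8     0.5377 -0.1919  0.1351 -0.0118]
238 [ 0.4089 -0.373   0.1558] [ 0.473  -0.2194  0.2996]
```

The side view shows the finger tips about z = 85 mm, above the fin. The reported TCP implies 45 mm. I'll close the fingers in place as a harmless test of which is right.

Request:
play_rows(steps=[{"ax":0,"ay":0,"az":0,"dx":0,"dy":0,"dz":0,"claw":6},{"ax":0,"ay":0,"az":0,"dx":0,"dy":0,"dz":0,"claw":6},{"ax":0,"ay":0,"az":0,"dx":0,"dy":0,"dz":0,"claw":6},{"ax":0,"ay":0,"az":0,"dx":0,"dy":0,"dz":0,"claw":6},{"ax":0,"ay":0,"az":0,"dx":0,"dy":0,"dz":0,"claw":6},{"ax":0,"ay":0,"az":0,"dx":0,"dy":0,"dz":0,"claw":6}])

```text
time_s: 4.2
tcp_pos: [0.4782, -0.2882, 0.0574]
ee_rot: [[-0.916, 0.401, -0.0], [0.401, 0.916, -0.0], [0.0, -0.0, -1.0]]
wrist_force: [0.0, 0.1, -0.1]
gripper_width: 0.125
gripper_force: 0.0
```

Run:
```python
from station import *
from obs import *
c=capture("side");S=cloud(c);f=c["frame"]
for v in range(167,200,3): print(v,[(u,f[v,u].mean().astype(int),*(S[v,u]*1000).astype(int)) for u in range(336,354,3)])
s=sense();print(s["tcp_pos"],s["gripper_width"],s["gripper_force"])
```

```text
167 [(336, np.int64(13), np.int64(508), np.int64(-208), np.int64(169)), (339, np.int64(12), np.int64(497), np.int64(-200), np.int64(171)), (342, np.int64(12), np.int64(485), np.int64(-194), np.int64(173)), (345, np.int64(58), np.int64(474), np.int64(-215), np.int64(167)), (348, np.int64(55), np.int64(463), np.int64(-236), np.int64(160)), (351, np.int64(118), np.int64(452), np.int64(-489), np.int64(83))]
170 [(336, np.int64(8), np.int64(508), np.int64(-207), np.int64(157)), (339, np.int64(13), np.int64(497), np.int64(-201), np.int64(159)), (342, np.int64(37), np.int64(485), np.int64(-197), np.int64(160)), (345, np.int64(14), np.int64(475), np.int64(-262), np.int64(140)), (348, np.int64(78), np.int64(464), np.int64(-298), np.int64(129)), (351, np.int64(127), np.int64(452), np.int64(-481), np.int64(71))]
173 [(336, np.int64(131), np.int64(520), np.int64(-474), np.int64(58)), (339, np.int64(103), np.int64(506), np.int64(-481), np.int64(56)), (342, np.int64(13), np.int64(487), np.int64(-271), np.int64(125)), (345, np.int64(13), np.int64(475), np.int64(-265), np.int64(127)), (348, np.int64
[... 2704 characters left out ...]
np.int64(487), np.int64(-279), np.int64(32)), (345, np.int64(157), np.int64(474), np.int64(-270), np.int64(36)), (348, np.int64(176), np.int64(462), np.int64(-267), np.int64(37)), (351, np.int64(180), np.int64(450), np.int64(-266), np.int64(38))]
197 [(336, np.int64(49), np.int64(513), np.int64(-323), np.int64(1)), (339, np.int64(127), np.int64(499), np.int64(-279), np.int64(19)), (342, np.int64(114), np.int64(487), np.int64(-304), np.int64(9)), (345, np.int64(145), np.int64(474), np.int64(-272), np.int64(22)), (348, np.int64(129), np.int64(462), np.int64(-263), np.int64(26)), (351, np.int64(135), np.int64(450), np.int64(-249), np.int64(31))]
[ 0.4782 -0.2882  0.0573] 0.10169005426157349 0.0
```

The fingers closed to 9 mm above the fin with no force, so the real tool is about 40 mm higher than the state reports. I'll open, go down 38 mm more and grip.

Request:
play_rows(steps=[{"ax":0,"ay":0,"az":0,"dx":0,"dy":0,"dz":0,"claw":50},{"ax":0,"ay":0,"az":0,"dx":0,"dy":0,"dz":0,"claw":50},{"ax":0,"ay":0,"az":0,"dx":0,"dy":0,"dz":0,"claw":50},{"ax":0,"ay":0,"az":0,"dx":0,"dy":0,"dz":0,"claw":50},{"ax":0,"ay":0,"az":0,"dx":0,"dy":0,"dz":10,"claw":50},{"ax":0,"ay":0,"az":0,"dx":0,"dy":0,"dz":10,"claw":50},{"ax":0,"ay":0,"az":0,"dx":0,"dy":0,"dz":10,"claw":50},{"ax":0,"ay":0,"az":0,"dx":0,"dy":0,"dz":8,"claw":50},{"ax":0,"ay":0,"az":0,"dx":0,"dy":0,"dz":0,"claw":50}])

```text
time_s: 5.15
tcp_pos: [0.4769, -0.2879, 0.0175]
ee_rot: [[-0.916, 0.402, -0.003], [0.402, 0.916, 0.001], [0.004, -0.0, -1.0]]
wrist_force: [-0.3, 0.5, -0.7]
gripper_width: 0.573
gripper_force: 0.0
```

Request:
play_rows(steps=[{"ax":0,"ay":0,"az":0,"dx":0,"dy":0,"dz":0,"claw":5},{"ax":0,"ay":0,"az":0,"dx":0,"dy":0,"dz":0,"claw":5},{"ax":0,"ay":0,"az":0,"dx":0,"dy":0,"dz":0,"claw":5},{"ax":0,"ay":0,"az":0,"dx":0,"dy":0,"dz":0,"claw":5},{"ax":0,"ay":0,"az":0,"dx":0,"dy":0,"dz":0,"claw":5},{"ax":0,"ay":0,"az":0,"dx":0,"dy":0,"dz":0,"claw":5},{"ax":0,"ay":0,"az":0,"dx":0,"dy":0,"dz":0,"claw":5},{"ax":0,"ay":0,"az":0,"dx":0,"dy":0,"dz":0,"claw":5}])

```text
time_s: 5.95
tcp_pos: [0.4782, -0.2884, 0.0196]
ee_rot: [[-0.916, 0.401, 0.0], [0.401, 0.916, -0.0], [-0.0, -0.0, -1.0]]
wrist_force: [-0.5, -0.7, 2.4]
gripper_width: 0.135
gripper_force: 30.0
```

Request:
play_rows(steps=[{"ax":0,"ay":0,"az":0,"dx":0,"dy":0,"dz":-10,"claw":5},{"ax":0,"ay":0,"az":0,"dx":0,"dy":0,"dz":-20,"claw":5},{"ax":0,"ay":0,"az":0,"dx":0,"dy":0,"dz":-30,"claw":5},{"ax":0,"ay":0,"az":0,"dx":0,"dy":0,"dz":-30,"claw":5},{"ax":0,"ay":0,"az":0,"dx":0,"dy":0,"dz":-30,"claw":5},{"ax":0,"ay":0,"az":0,"dx":0,"dy":0,"dz":-30,"claw":5},{"ax":0,"ay":0,"az":0,"dx":0,"dy":0,"dz":-20,"claw":5},{"ax":0,"ay":0,"az":0,"dx":0,"dy":0,"dz":-10,"claw":5},{"ax":0,"ay":0,"az":-5,"dx":0,"dy":0,"dz":0,"claw":5},{"ax":0,"ay":0,"az":-5,"dx":0,"dy":0,"dz":0,"claw":5},{"ax":0,"ay":0,"az":-5,"dx":0,"dy":0,"dz":0,"claw":5},{"ax":0,"ay":0,"az":-5,"dx":0,"dy":0,"dz":0,"claw":5},{"ax":0,"ay":0,"az":-5,"dx":0,"dy":0,"dz":0,"claw":5},{"ax":0,"ay":0,"az":-4.9,"dx":0,"dy":0,"dz":0,"claw":5}])

```text
time_s: 7.35
tcp_pos: [0.4774, -0.2878, 0.1984]
ee_rot: [[-0.994, -0.112, -0.002], [-0.112, 0.994, 0.001], [0.002, 0.001, -1.0]]
wrist_force: [0.6, -0.6, -1.5]
gripper_width: 0.136
gripper_force: 30.0
```

Request:
play_rows(steps=[{"ax":0,"ay":0,"az":0,"dx":-5,"dy":10,"dz":0,"claw":5},{"ax":0,"ay":0,"az":0,"dx":-9,"dy":20,"dz":0,"claw":5},{"ax":0,"ay":0,"az":0,"dx":-10,"dy":23,"dz":0,"claw":5},{"ax":0,"ay":0,"az":0,"dx":-10,"dy":23,"dz":0,"claw":5},{"ax":0,"ay":0,"az":0,"dx":-10,"dy":23,"dz":0,"claw":5},{"ax":0,"ay":0,"az":0,"dx":-10,"dy":23,"dz":0,"claw":5},{"ax":0,"ay":0,"az":0,"dx":-10,"dy":23,"dz":0,"claw":5},{"ax":0,"ay":0,"az":0,"dx":-10,"dy":23,"dz":0,"claw":5},{"ax":0,"ay":0,"az":0,"dx":-10,"dy":23,"dz":0,"claw":5},{"ax":0,"ay":0,"az":0,"dx":-10,"dy":23,"dz":0,"claw":5},{"ax":0,"ay":0,"az":0,"dx":-10,"dy":23,"dz":0,"claw":5},{"ax":0,"ay":0,"az":0,"dx":-10,"dy":23,"dz":0,"claw":5},{"ax":0,"ay":0,"az":0,"dx":-10,"dy":23,"dz":0,"claw":5},{"ax":0,"ay":0,"az":0,"dx":-10,"dy":20,"dz":0,"claw":5},{"ax":0,"ay":0,"az":0,"dx":-7,"dy":12,"dz":0,"claw":5},{"ax":0,"ay":0,"az":0,"dx":-3,"dy":5,"dz":0,"claw":5},{"ax":0,"ay":0,"az":0,"dx":0,"dy":0,"dz":0,"claw":5},{"ax":0,"ay":0,"az":0,"dx":0,"dy":0,"dz":0,"claw":5},{"ax":0,"ay":0,"az":0,"dx":0,"dy":0,"dz":0,"claw":5}])

```text
time_s: 9.25
tcp_pos: [0.5862, 0.0447, 0.1994]
ee_rot: [[-0.994, -0.107, -0.0], [-0.107, 0.994, -0.0], [0.0, -0.0, -1.0]]
wrist_force: [0.1, -0.8, -0.6]
gripper_width: 0.135
gripper_force: 30.0
```

Run:
```python
from station import *
from obs import *
d={n:capture(n) for n in("top","side")};pickle.dump(d,open("c1.pkl","wb"))
a=cv2.resize(d["top"]["frame"][130:230,260:380],None,fx=5,fy=5,interpolation=cv2.INTER_CUBIC)[:, :]
b=cv2.resize(d["side"]["frame"][130:260,270:370],None,fx=4,fy=4,interpolation=cv2.INTER_CUBIC)
im=np.zeros((520,800,3),np.uint8);a=cv2.resize(a,(400,333));im[:333,:400]=a;im[:520,400:]=b
cv2.imwrite("pics/t2.png",im);s=sense();print(s["tcp_pos"],s["ee_rot"],s["gripper_force"])
```

```text
[0.5863 0.0447 0.1995] [[-0.9942 -0.1075  0.    ]
 [-0.1075  0.9942  0.    ]
 [-0.      0.     -1.    ]] 29.99986218754202
```

View pics/t2.png

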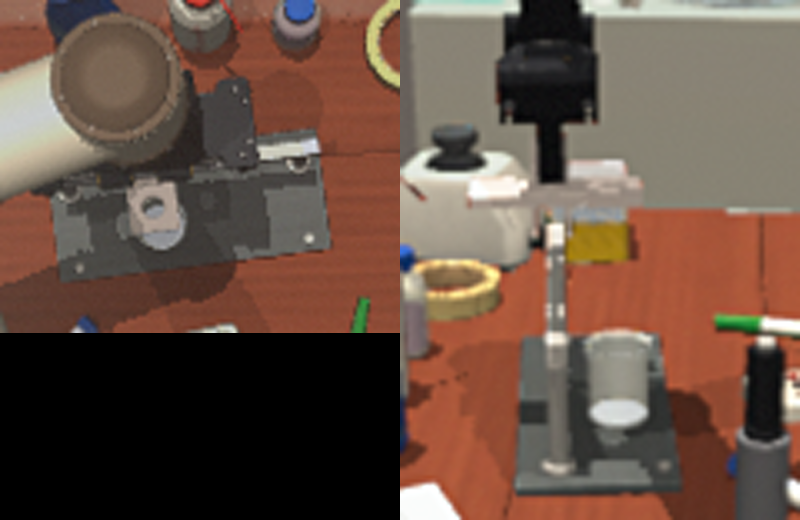

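Right: the guide is held level above the bar, bar top near (555,230) in the panel and channel above it. Left: its hole at about (152,208) in the panel, near the beaker. Now I measure it precisely.

Run:
```python
from obs import *
d=pickle.load(open("c1.pkl","rb"));t=d["top"];s=d["side"]
P=cloud(t);zz=P[...,2];hsv=cv2.cvtColor(t["frame"],cv2.COLOR_BGR2HSV)
B=box(178,208,292,325)
np.set_printoptions(linewidth=220)
print((zz[180:206,296:318]*1000).astype(int)); print(hsv[180:206,296:318,2])
m=B&(zz>.195)&(zz<.24);v,u=np.nonzero(m);print(P[m].mean(0),P[m].min(0),P[m].max(0))
S=cloud(s);hs=cv2.cvtColor(s["frame"],cv2.COLOR_BGR2HSV)
k=box(160,195,380-100,335)&(S[...,1]>-.02)&(S[...,1]<.12)&(S[...,2]>.15)&(S[...,2]<.26)&(hs[...,2]>90)&(hs[...,1]<80)
q=S[k];print(len(q),q.min(0),q.max(0),np.percentile(q,[2,98],axis=0))
v,u=np.nonzero(k);print(u.min(),u.max(),v.min(),v.max())
for vv in range(v.min(),v.max()+1): 
  w=u[v==vv]; 
  if len(w): print(vv,w.min(),w.max(),S[vv,w.min()],S[vv,w.max()])
```

```text
[[ 488  493  439  442  436  433  434  426  423  397  391  394  394  391  389  389  386  385  316  316  315  311]
 [ 392  393  394  399  401  394  393  392  388  383  310  319  316  316  318  319  317  316  318  317  316  315]
 [ 316  386  317  316  310  309  310  310  311  309  308  317  314  317  318  313  314  317  319  318  315  311]
 [ 316  317  315  318  312  307  314  308  309  307  220  318  317  316  317  318  316  315  313  317  317   10]
 [ 314  319  315  314  217  219  218  216  219  215  214  316  315  313  305  306  303  301  298   15   12   15]
 [ 317  317  315  313  214  218  218  217  217  215  218  217  219  215  217  216   12   12   10   16   11    7]
 [ 301  299  296  219  218  214  213  219  215  215  217  221  220  215  216  217  201   11   13    7   12   12]
 [  16   14  218  217  214  217  220  217  217  215  217  217  215  215  217  216  217    7   13    8    9   15]
 [  14    6  219  221  216  213  211  219  217  212  220  217  215  217  216  215  215    9    9   11   14   13]
 [   4   10  216  221  220  215  219  219  216  205  205  214  216  217  218  213  
[... 5139 characters left out ...]
165]
177 288 330 [0.6484 0.0583 0.2166] [0.5164 0.0506 0.2158]
178 287 330 [0.6495 0.0711 0.2176] [0.5158 0.0611 0.2161]
179 287 330 [0.649  0.0749 0.2156] [0.5161 0.0567 0.2113]
180 288 330 [0.646  0.0746 0.2122] [0.5161 0.0567 0.2079]
181 288 330 [0.6463 0.0737 0.2086] [0.5162 0.0552 0.2041]
182 303 312 [0.5995 0.0725 0.2056] [0.5727 0.0593 0.2014]
183 303 312 [0.6004 0.0667 0.2003] [0.5724 0.0627 0.1992]
184 303 312 [0.6008 0.0642 0.196 ] [0.5722 0.0651 0.1968]
185 303 312 [0.6006 0.0664 0.1935] [0.5725 0.0632 0.1927]
186 303 312 [0.6006 0.0668 0.1903] [0.5724 0.0649 0.19  ]
187 303 312 [0.6007 0.0669 0.187 ] [0.5729 0.0607 0.1852]
188 303 312 [0.6013 0.0637 0.1824] [0.5725 0.0655 0.1836]
```

Run:
```python
from obs import *
d=pickle.load(open("c1.pkl","rb"));t=d["top"];s=d["side"];zz=cloud(t)[...,2]
h=box(188,197,301,311)&(zz<.21);v,u=np.nonzero(h);p=np.array([ray(t,a,b,.216)[:2] for a,b in zip(u,v)]);print(len(u),p.mean(0))
m=box(184,201,296,315)&(zz>.2)&(zz<.24)
e=[]
for r in range(188,198):
    w=np.nonzero(m[r])[0];e.append((ray(t,w.min()-.5,r,.216)[:2]+ray(t,w.max()+.5,r,.216)[:2])/2)
print(np.array(e))
rm=box(186,207,296,320)&(zz>.068)&(zz<.09);v,u=np.nonzero(rm);p=np.array([ray(t,a,b,.078)[:2] for a,b in zip(u,v)]);print(circ(p))
# side: bar & beaker in c0
c=pickle.load(open("c0.pkl","rb"))["side"];S=cloud(c);f=c["frame"]
k=box(175,225,295,325)&(S[...,2]>.119)&(S[...,2]<.13)&(S[...,0]>.55);q=S[k]
for y in np.arange(-.1,.16,.03):
    w=q[abs(q[:,1]-y)<.015]; 
    if len(w): print(round(y,2),len(w),w[:,0].min(),w[:,0].max(),w[:,0].mean(),"top-line",.5897-.109*(y-.0158))
k=box(205,245,310,345)&(S[...,0]<.57)&(S[...,0]>.5)&(S[...,2]>.02)&(S[...,2]<.09)&(abs(S[...,1]-.04)<.04);q=S[k];print("beaker side",len(q),q.min(0),q.max(0),q.mean(0))
```

```text
32 [0.5385 0.0404]
[[0.5507 0.0413]
 [0.5476 0.0413]
 [0.5446 0.0414]
 [0.5416 0.0414]
 [0.5385 0.0415]
 [0.5355 0.04  ]
 [0.5324 0.0385]
 [0.5294 0.0386]
 [0.5264 0.0386]
 [0.5234 0.0386]]
(array([0.5358, 0.0401]), np.float64(0.02473609543222964))
-0.1 11 0.5964643493302728 0.608096519169055 0.6023252372391056 top-line 0.6023222
-0.07 13 0.5928240544166945 0.6058201078867963 0.5993330279491834 top-line 0.5990522
-0.04 12 0.5908997612728663 0.6031255142472661 0.5962165800515883 top-line 0.5957822
-0.01 13 0.5867984457540771 0.5998100205987229 0.5927419599093083 top-line 0.5925122
0.02 14 0.5835601077115385 0.5962646681123724 0.5902548301856398 top-line 0.5892422
0.05 14 0.5812940235273308 0.5926891149098488 0.5864981663319001 top-line 0.5859722
0.08 16 0.5741832642640065 0.5898726199456471 0.5821951377548449 top-line 0.5827022000000001
0.11 20 0.5709018535694642 0.5861900540372994 0.5785104715869114 top-line 0.5794322
0.14 25 0.5684884620895043 0.5825141846421543 0.5752168588524698 top-line 0.5761622
beaker side 324 [0.5108 0.0099 0.0201] [0.5613 0.0689 0.0819] [0.5366 0.0489 0.0549]
```

Request:
play_rows(steps=[{"ax":0,"ay":0,"az":0,"dx":1,"dy":0.5,"dz":10,"claw":5},{"ax":0,"ay":0,"az":0,"dx":0,"dy":0,"dz":15,"claw":5},{"ax":0,"ay":0,"az":0,"dx":0,"dy":0,"dz":12,"claw":5},{"ax":0,"ay":0,"az":0,"dx":0,"dy":0,"dz":8,"claw":5},{"ax":0,"ay":0,"az":0,"dx":0,"dy":0,"dz":4,"claw":5},{"ax":0,"ay":0,"az":0,"dx":0,"dy":0,"dz":4,"claw":5},{"ax":0,"ay":0,"az":0,"dx":0,"dy":0,"dz":4,"claw":5},{"ax":0,"ay":0,"az":0,"dx":0,"dy":0,"dz":4,"claw":5},{"ax":0,"ay":0,"az":0,"dx":0,"dy":0,"dz":4,"claw":5},{"ax":0,"ay":0,"az":0,"dx":0,"dy":0,"dz":4,"claw":5},{"ax":0,"ay":0,"az":0,"dx":0,"dy":0,"dz":4,"claw":5},{"ax":0,"ay":0,"az":0,"dx":0,"dy":0,"dz":2,"claw":5},{"ax":0,"ay":0,"az":0,"dx":0,"dy":0,"dz":1,"claw":5},{"ax":0,"ay":0,"az":0,"dx":0,"dy":0,"dz":0,"claw":5},{"ax":0,"ay":0,"az":0,"dx":0,"dy":0,"dz":0,"claw":5}])

```text
time_s: 10.85
tcp_pos: [0.5856, 0.0459, 0.1235]
ee_rot: [[-0.994, -0.109, 0.0], [-0.109, 0.994, 0.0], [-0.0, -0.0, -1.0]]
wrist_force: [0.6, 0.1, -0.5]
gripper_width: 0.131
gripper_force: 30.0
```

Request:
play_rows(steps=[{"ax":0,"ay":0,"az":0,"dx":0,"dy":0,"dz":1,"claw":5},{"ax":0,"ay":0,"az":0,"dx":0,"dy":0,"dz":1,"claw":5},{"ax":0,"ay":0,"az":0,"dx":0,"dy":0,"dz":1,"claw":5},{"ax":0,"ay":0,"az":0,"dx":0,"dy":0,"dz":0.5,"claw":5},{"ax":0,"ay":0,"az":0,"dx":0,"dy":0,"dz":0,"claw":5},{"ax":0,"ay":0,"az":0,"dx":0,"dy":0,"dz":0,"claw":5}])

```text
time_s: 11.45
tcp_pos: [0.5856, 0.0459, 0.1206]
ee_rot: [[-0.994, -0.109, 0.001], [-0.109, 0.994, -0.0], [-0.001, -0.0, -1.0]]
wrist_force: [-2.5, 1.1, 6.0]
gripper_width: 0.134
gripper_force: 30.0
```

Run:
```python
from station import *
from obs import *
s=sense();print(s["tcp_pos"],s["wrist_force"],s["moment"])
d={n:capture(n) for n in("top","side")};pickle.dump(d,open("c2.pkl","wb"));t=d["top"];c=d["side"]
P=cloud(t);zz=P[...,2];m=box(180,212,290,325)&(zz>.12)&(zz<.155)&(P[...,0]<.56);print("plate z",np.median(zz[m]),m.sum(),P[m].min(0),P[m].max(0))
b=cv2.resize(c["frame"][140:260,270:370],None,fx=5,fy=5,interpolation=cv2.INTER_CUBIC);cv2.imwrite("pics/s3.png",b)
```

```text
[0.5856 0.0459 0.1206] [-2.5363  1.1015  6.0035] [0.2066 0.7236 0.0238]
plate z 0.13841438218530555 158 [0.5139 0.0197 0.1268] [0.5591 0.065  0.1431]
```

View pics/s3.png

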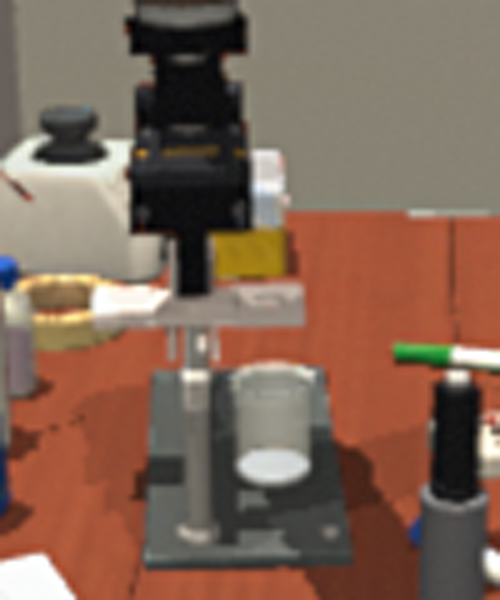

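Seated: 6 N upward and the plate at 137-138 mm. The skirts straddle the bar at (195,345), level. Releasing.

Request:
play_rows(steps=[{"ax":0,"ay":0,"az":0,"dx":0,"dy":0,"dz":-0.5,"claw":5},{"ax":0,"ay":0,"az":0,"dx":0,"dy":0,"dz":0,"claw":20},{"ax":0,"ay":0,"az":0,"dx":0,"dy":0,"dz":0,"claw":40},{"ax":0,"ay":0,"az":0,"dx":0,"dy":0,"dz":0,"claw":50},{"ax":0,"ay":0,"az":0,"dx":0,"dy":0,"dz":0,"claw":50},{"ax":0,"ay":0,"az":0,"dx":0,"dy":0,"dz":0,"claw":50},{"ax":0,"ay":0,"az":0,"dx":0,"dy":0,"dz":-5,"claw":50},{"ax":0,"ay":0,"az":0,"dx":0,"dy":0,"dz":-15,"claw":50},{"ax":0,"ay":0,"az":0,"dx":0,"dy":0,"dz":-25,"claw":50},{"ax":0,"ay":0,"az":0,"dx":0,"dy":0,"dz":-35,"claw":50},{"ax":0,"ay":0,"az":0,"dx":0,"dy":0,"dz":-35,"claw":50},{"ax":0,"ay":0,"az":0,"dx":0,"dy":0,"dz":-35,"claw":50},{"ax":0,"ay":0,"az":-6.7,"dx":0,"dy":0,"dz":0,"claw":50},{"ax":0,"ay":0,"az":-6.7,"dx":0,"dy":0,"dz":0,"claw":50},{"ax":0,"ay":0,"az":-6.7,"dx":0,"dy":0,"dz":0,"claw":50},{"ax":0,"ay":0,"az":-6.7,"dx":0,"dy":0,"dz":0,"claw":50}])

```text
time_s: 13.15
tcp_pos: [0.5854, 0.0459, 0.2709]
ee_rot: [[-0.836, -0.549, 0.001], [-0.549, 0.836, 0.0], [-0.001, -0.0, -1.0]]
wrist_force: [0.1, 0.7, 0.9]
gripper_width: 0.575
gripper_force: 0.0
```

Request:
play_rows(steps=[{"ax":0,"ay":0,"az":0,"dx":0,"dy":20,"dz":0,"claw":50},{"ax":0,"ay":0,"az":0,"dx":0,"dy":30,"dz":0,"claw":50},{"ax":0,"ay":0,"az":0,"dx":0,"dy":30,"dz":0,"claw":50},{"ax":0,"ay":0,"az":0,"dx":0,"dy":30,"dz":0,"claw":50},{"ax":0,"ay":0,"az":0,"dx":0,"dy":30,"dz":0,"claw":50},{"ax":0,"ay":0,"az":0,"dx":0,"dy":30,"dz":0,"claw":50},{"ax":0,"ay":0,"az":0,"dx":0,"dy":30,"dz":0,"claw":50},{"ax":0,"ay":0,"az":0,"dx":0,"dy":30,"dz":0,"claw":50},{"ax":0,"ay":0,"az":0,"dx":0,"dy":30,"dz":0,"claw":50},{"ax":0,"ay":0,"az":0,"dx":0,"dy":25,"dz":0,"claw":50},{"ax":0,"ay":0,"az":0,"dx":0,"dy":16,"dz":0,"claw":50},{"ax":0,"ay":0,"az":0,"dx":0,"dy":0,"dz":0,"claw":50},{"ax":0,"ay":0,"az":0,"dx":0,"dy":0,"dz":0,"claw":50},{"ax":0,"ay":0,"az":0,"dx":0,"dy":0,"dz":0,"claw":50}])

```text
time_s: 14.55
tcp_pos: [0.4217, 0.2977, 0.2705]
ee_rot: [[-0.839, -0.545, 0.0], [-0.545, 0.839, -0.0], [-0.0, -0.0, -1.0]]
wrist_force: [0.9, 0.1, -0.3]
gripper_width: 0.569
gripper_force: 0.0
```

```bash
cat > g.py <<'E'
from station import *
from obs import *
d={n:capture(n) for n in("top","side")};pickle.dump(d,open("c3.pkl","wb"));t=d["top"];c=d["side"]
s=sense();print(s["tcp_pos"])
P=cloud(t);zz=P[...,2]
m=box(160,212,285,330)&(zz>.125)&(zz<.15)&(abs(P[...,1]-.045)<.03);mb=m
print("plate",np.median(zz[m]),m.sum());
h=box(185,206,298,315)&(zz<.12)
n,l,st,ce=cv2.connectedComponentsWithStats(h.astype(np.uint8),connectivity=4)
for i in range(1,n): print("hole cand",st[i],ray(t,*ce[i],.137))
F=box(150,200,285,330)&(zz>.165)&(zz<.19);print("fin",F.sum()); 
if F.sum()>10: rect(t,F,.177,"fin")
pl=cv2.morphologyEx((box(150,212,285,330)&(zz>.127)&(zz<.2)&(abs(P[...,1]-.045)<.028)).astype(np.uint8),cv2.MORPH_CLOSE,np.ones((7,7)))>0
rect(t,pl,.137,"plate")
rm=box(186,207,296,322)&(zz>.068)&(zz<.09);v,u=np.nonzero(rm);p=np.array([ray(t,a,b,.078)[:2] for a,b in zip(u,v)]);print("rim",len(p),circ(p))
S=cloud(c);f=c["frame"]
k=(f.mean(2)<70)&(abs(S[...,0]-.42)<.08)&(abs(S[...,1]-.3)<.12)&(S[...,2]>.215);q=S[k];print("gripper low side",q[:,2].min(),np.sort(q[:,2])[:20:4],(s["tcp_pos"][2]-.014))
for lo in np.arange(.22,.4,.02):
    w=q[(q[:,2]>lo)&(q[:,2]<lo+.02)]
    if len(w): print(round(lo,2),len(w),w[:,0].min(),w[:,0].max(),w[:,1].min(),w[:,1].max())
cv2.imwrite("pics/s4.png",cv2.resize(c["frame"][130:290,280:430],None,fx=3.7,fy=3.7,interpolation=cv2.INTER_CUBIC))
E
python3 g.py
```

```text
[0.4218 0.2976 0.2704]
plate 0.13875588241560965 499
hole cand [298 185  17  21  99] [0.5181 0.0485 0.137 ]
hole cand [312 185   3  15  26] [0.5506 0.0179 0.137 ]
hole cand [304 192   6   6  28] [0.5379 0.0416 0.137 ]
fin 38
fin n 38 rect ctr 0.5876974487304687 0.04701135635375977 wh [29.8739 11.4955] ang 7.321834087371826 mean [0.5877 0.0468] axis [0.9891 0.1474] 8.477842439481094
plate n 581 rect ctr 0.583782958984375 0.04480944061279297 wh [138.2991  52.6286] ang 2.3382012844085693 mean [0.5828 0.0461] axis [0.9945 0.1046] 6.004029804299018
rim 20 (array([0.5366, 0.0406]), np.float64(0.02523234766542162))
gripper low side 0.29348353934762417 [0.2935 0.2946 0.2957 0.2962 0.2968] 0.25644235853392106
0.28 36 0.3991547706632255 0.44999746255853984 0.2708665916054138 0.3317660698374102
0.3 125 0.39731478867828657 0.4503224899169747 0.2704196373995321 0.33385322172173937
0.32 128 0.39567437161091346 0.45062718724857337 0.26990437977414306 0.3367948621045135
0.34 108 0.3962110484172647 0.45339970875907076 0.2677159747518296 0.34303648398019126
0.36 392 0.3451585652092177 0.4994624914455006 0.24482258584760064 0.39264058773781096
0.38 538 0.3414883522358215 0.49941091981577374 0.23613119692351492 0.39469589726524057
```

View pics/s4.png

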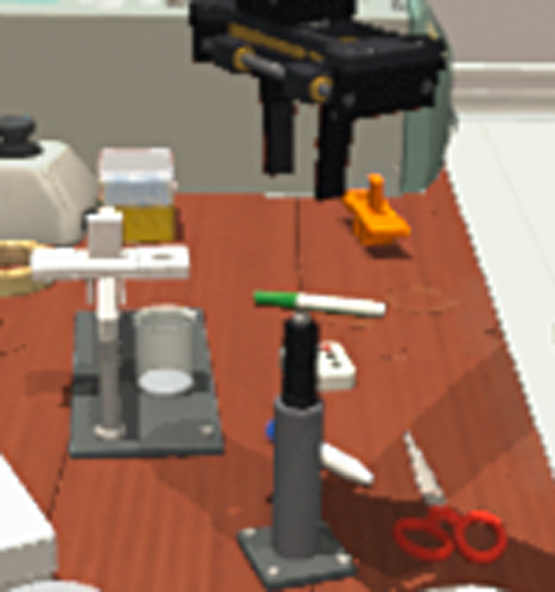

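Guide hangs level, let go, with the hole at (168,258) in the crop, above the beaker. The open gripper straddles the space above the black probe grip at (300,360). Tool offset is confirmed at about 38 mm. Descending to the probe.

Request:
play_rows(steps=[{"ax":0,"ay":0,"az":0,"dx":-0.8,"dy":1,"dz":20,"claw":50},{"ax":0,"ay":0,"az":0,"dx":0,"dy":0,"dz":25,"claw":50},{"ax":0,"ay":0,"az":0,"dx":0,"dy":0,"dz":25,"claw":50},{"ax":0,"ay":0,"az":0,"dx":0,"dy":0,"dz":25,"claw":50},{"ax":0,"ay":0,"az":0,"dx":0,"dy":0,"dz":25,"claw":50},{"ax":0,"ay":0,"az":0,"dx":0,"dy":0,"dz":18,"claw":50},{"ax":0,"ay":0,"az":0,"dx":0,"dy":0,"dz":10,"claw":50},{"ax":0,"ay":0,"az":0,"dx":0,"dy":0,"dz":0,"claw":50},{"ax":0,"ay":0,"az":0,"dx":0,"dy":0,"dz":0,"claw":50}])

```text
time_s: 15.55
tcp_pos: [0.4222, 0.2997, 0.1231]
ee_rot: [[-0.838, -0.545, 0.001], [-0.545, 0.838, 0.001], [-0.001, 0.0, -1.0]]
wrist_force: [-0.7, -0.1, 0.8]
gripper_width: 0.574
gripper_force: 0.0
```

Request:
play_rows(steps=[{"ax":0,"ay":0,"az":0,"dx":0,"dy":0,"dz":0,"claw":35},{"ax":0,"ay":0,"az":0,"dx":0,"dy":0,"dz":0,"claw":28},{"ax":0,"ay":0,"az":0,"dx":0,"dy":0,"dz":0,"claw":22},{"ax":0,"ay":0,"az":0,"dx":0,"dy":0,"dz":0,"claw":10},{"ax":0,"ay":0,"az":0,"dx":0,"dy":0,"dz":0,"claw":10},{"ax":0,"ay":0,"az":0,"dx":0,"dy":0,"dz":0,"claw":10},{"ax":0,"ay":0,"az":0,"dx":0,"dy":0,"dz":0,"claw":10},{"ax":0,"ay":0,"az":0,"dx":0,"dy":0,"dz":0,"claw":10}])

```text
time_s: 16.35
tcp_pos: [0.4216, 0.2996, 0.1226]
ee_rot: [[-0.838, -0.545, 0.0], [-0.545, 0.838, 0.0], [-0.0, 0.0, -1.0]]
wrist_force: [-0.6, 0.4, 2.4]
gripper_width: 0.227
gripper_force: 30.0
```

Request:
play_rows(steps=[{"ax":0,"ay":0,"az":0,"dx":0,"dy":0,"dz":-5,"claw":10},{"ax":0,"ay":0,"az":0,"dx":0,"dy":0,"dz":-10,"claw":10},{"ax":0,"ay":0,"az":0,"dx":0,"dy":0,"dz":-15,"claw":10},{"ax":0,"ay":0,"az":0,"dx":0,"dy":0,"dz":-20,"claw":10},{"ax":0,"ay":0,"az":0,"dx":0,"dy":0,"dz":-25,"claw":10},{"ax":0,"ay":0,"az":0,"dx":0,"dy":0,"dz":-25,"claw":10},{"ax":0,"ay":0,"az":0,"dx":0,"dy":0,"dz":-25,"claw":10},{"ax":0,"ay":0,"az":0,"dx":0,"dy":0,"dz":-25,"claw":10},{"ax":0,"ay":0,"az":0,"dx":0,"dy":0,"dz":-20,"claw":10},{"ax":0,"ay":0,"az":0,"dx":0,"dy":0,"dz":-13,"claw":10},{"ax":0,"ay":0,"az":0,"dx":0,"dy":0,"dz":-7,"claw":10},{"ax":0,"ay":0,"az":0,"dx":0,"dy":0,"dz":0,"claw":10}])

```text
time_s: 17.55
tcp_pos: [0.4217, 0.2997, 0.3135]
ee_rot: [[-0.838, -0.545, 0.001], [-0.545, 0.838, 0.002], [-0.002, 0.001, -1.0]]
wrist_force: [-0.2, -1.0, -0.7]
gripper_width: 0.227
gripper_force: 30.0
```

Request:
play_rows(steps=[{"ax":0,"ay":0,"az":0,"dx":1,"dy":-7,"dz":0,"claw":10},{"ax":0,"ay":0,"az":0,"dx":2,"dy":-14,"dz":0,"claw":10},{"ax":0,"ay":0,"az":0,"dx":3.3,"dy":-21,"dz":0,"claw":10},{"ax":0,"ay":0,"az":0,"dx":3.3,"dy":-21,"dz":0,"claw":10},{"ax":0,"ay":0,"az":0,"dx":3.3,"dy":-21,"dz":0,"claw":10},{"ax":0,"ay":0,"az":0,"dx":3.3,"dy":-21,"dz":0,"claw":10},{"ax":0,"ay":0,"az":0,"dx":3.3,"dy":-21,"dz":0,"claw":10},{"ax":0,"ay":0,"az":0,"dx":3.3,"dy":-21,"dz":0,"claw":10},{"ax":0,"ay":0,"az":0,"dx":3.3,"dy":-21,"dz":0,"claw":10},{"ax":0,"ay":0,"az":0,"dx":3.3,"dy":-21,"dz":0,"claw":10},{"ax":0,"ay":0,"az":0,"dx":3.3,"dy":-21,"dz":0,"claw":10},{"ax":0,"ay":0,"az":0,"dx":3.3,"dy":-21,"dz":0,"claw":10},{"ax":0,"ay":0,"az":0,"dx":3.3,"dy":-21,"dz":0,"claw":10},{"ax":0,"ay":0,"az":0,"dx":2.4,"dy":-15,"dz":0,"claw":10},{"ax":0,"ay":0,"az":0,"dx":1.2,"dy":-8,"dz":0,"claw":10},{"ax":0,"ay":0,"az":0,"dx":0,"dy":-4,"dz":0,"claw":10},{"ax":0,"ay":0,"az":0,"dx":0,"dy":0,"dz":0,"claw":10},{"ax":0,"ay":0,"az":0,"dx":0,"dy":0,"dz":0,"claw":10},{"ax":0,"ay":0,"az":0,"dx":0,"dy":0,"dz":0,"claw":10}])

```text
time_s: 19.45
tcp_pos: [0.5375, 0.0428, 0.3124]
ee_rot: [[-0.838, -0.546, 0.0], [-0.546, 0.838, 0.0], [-0.0, 0.0, -1.0]]
wrist_force: [0.8, -0.8, -1.4]
gripper_width: 0.229
gripper_force: 30.0
```

Run:
```python
from station import *
from obs import *
d={n:capture(n) for n in("top","side")};pickle.dump(d,open("c4.pkl","wb"));t=d["top"];c=d["side"]
s=sense();print(s["tcp_pos"],s["gripper_force"],s["gripper_width"])
a=cv2.resize(t["frame"][150:220,270:350],(400,350),interpolation=cv2.INTER_CUBIC)
b=cv2.resize(c["frame"][100:240,280:360],(320,560),interpolation=cv2.INTER_CUBIC)
im=np.zeros((560,720,3),np.uint8);im[:350,:400]=a;im[:,400:]=b;cv2.imwrite("pics/v5.png",im)
S=cloud(c);f=c["frame"]
for v in range(128,178,2):
    w=[u for u in range(305,345) if abs(S[v,u,1]-.04)<.045 and S[v,u,2]>.12 and abs(S[v,u,0]-.537)<.035]
    if w: print(v,w[0],w[-1],S[v,w[0]].round(4),S[v,w[-1]].round(4))
```

```text
[0.5375 0.0427 0.3125] 29.99818666605279 0.22918560928357917
128 317 329 [0.5562 0.0357 0.3673] [0.5183 0.0572 0.3719]
130 317 329 [0.5562 0.0367 0.3614] [0.5186 0.0538 0.3651]
132 317 328 [0.5568 0.0315 0.3541] [0.5216 0.0544 0.3592]
134 317 328 [0.5564 0.0368 0.3491] [0.5218 0.0507 0.3523]
136 317 328 [0.5573 0.0289 0.3411] [0.5219 0.0509 0.3463]
138 317 328 [0.5569 0.0343 0.3361] [0.5219 0.0511 0.3402]
140 319 327 [0.5502 0.0405 0.3314] [0.5254 0.0447 0.3325]
142 319 327 [0.5495 0.0499 0.3274] [0.5252 0.0478 0.3271]
144 322 324 [0.5413 0.0389 0.3185] [0.5349 0.0414 0.3192]
146 322 324 [0.5408 0.0461 0.314 ] [0.5348 0.0438 0.3135]
148 322 324 [0.5411 0.0434 0.3071] [0.535  0.0421 0.3068]
150 322 324 [0.5413 0.0417 0.3003] [0.5351 0.0412 0.3003]
152 322 324 [0.5412 0.0439 0.2946] [0.5349 0.0457 0.2951]
154 322 324 [0.5413 0.0439 0.2882] [0.5351 0.0432 0.2881]
156 322 324 [0.5414 0.0432 0.2816] [0.5346 0.0513 0.2839]
158 322 324 [0.5412 0.0463 0.2761] [0.5353 0.0429 0.2752]
160 322 324 [0.5416 0.0431 0.2687] [0.5352 0.0443 0.2691]
162 322 324 [0.5415 0.0448 0.2628] [0.5351 0.0465 0.2634]
164 322 324 [0.5419 0.0405 0.255 ] [0.5353 0.045  0.2564]
166 322 324 [0.5418 0.0431 0.2492] [0.5353 0.0457 0.2501]
168 322 324 [0.5417 0.0457 0.2435] [0.5354 0.0458 0.2436]
170 322 324 [0.542  0.0424 0.2359] [0.5356 0.044  0.2365]
172 322 324 [0.5416 0.0482 0.2312] [0.5357 0.0439 0.2299]
174 322 324 [0.5421 0.0438 0.2232] [0.5362 0.0381 0.2214]
176 323 324 [0.5387 0.0477 0.2179] [0.5355 0.0483 0.2181]
```

View pics/v5.png

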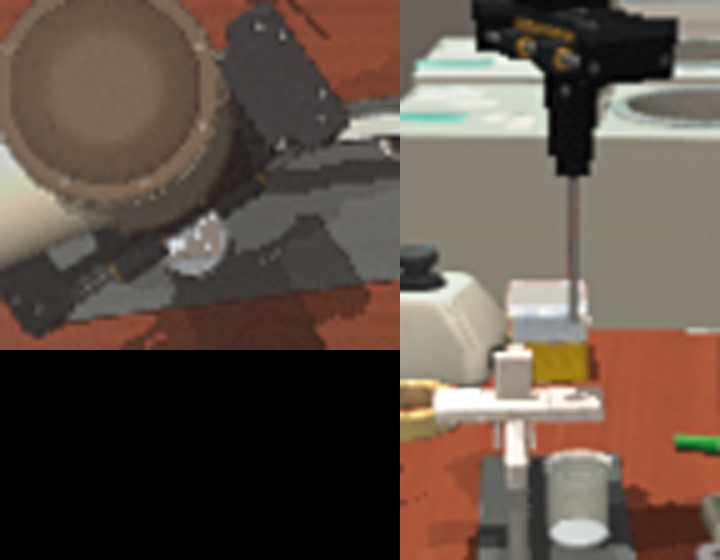

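Probe held upright: stem at x = 573 in the right panel, guide hole at (578,397), gripper clear of everything. I'll compare stem and hole at sub-pixel level in the side view.

Run:
```python
from obs import *
np.set_printoptions(linewidth=220)
a=pickle.load(open("c3.pkl","rb"))["side"];b=pickle.load(open("c4.pkl","rb"))["side"]
g=b["frame"].mean(2)
print(g[192:206,312:334].astype(int)); print(g[146:182:4,316:332].astype(int)); print(g[174:184,316:332].astype(int))
print("expected hole px",proj(b,[.538,.0415,.137]),"stem",[proj(b,[.538,.0415,z]) for z in(.22,.3)])
cs=[]
for v in range(146,172):
    w=np.clip(np.median(g[v,[318,319,328,329]])-g[v,320:328],0,None); w[w<12]=0; cs.append((w*np.arange(320,328)).sum()/w.sum())
print(np.round(cs,2))
```

```text
[[131  94 100 103 102 102 103 102 103 102 102 104 106 102  90  68  58  77 106 106 102 102]
 [134  96 101 101 102 102 104 105 105 105 103 101 105 101  89  68  55  76 107 106 102 102]
 [135  96 101 102 103 105 100 100 101 100  99  99 102  98  87  68  58  75 104 104 100 102]
 [132  92 110 115 111 101  75  74  75  70  75  94 104 102 100  97  94  97 103 102 101 103]
 [129  99 113 114 123 139 139 140 139 132 118 120 114 114 116 117 116 116 109 101 101 102]
 [150 177 204 210 209 223 243 244 244 243 243 220 141 132 135 129 129 129 118 102 101 103]
 [165 198 207 246 241 235 249 249 246 230 212 188 148 176 187 143 139 129 120 101  99 104]
 [151 160 197 247 238 222 246 246 236 178 147 145 144 165 191 220 223 149 121 100 100 104]
 [240 238 241 248 237 218 246 248 245 230 215 217 220 227 242 249 252 224 135 100  99 104]
 [254 253 253 253 247 226 240 241 241 239 235 237 231 223 228 229 231 211 135 104 100 104]
 [200 198 201 201 191 173 178 177 178 181 180 179 172 162 165 167 169 161 132 107 101 105]
 [143 141 141 145 142 138 142 136 138 144 145 144 141 137 138 145 146 146 137 109 100 105]
 [144 15
[... 1149 characters left out ...]
21 172 183 179 129 125 126 127]
 [143 142 145 146 148 139 129 111 123 153 168 173 130 126 127 127]
 [147 148 147 148 149 143 146 140 144 150 141 139 127 127 128 128]
 [146 149 146 147 146 144 148 153 153 152 135 116 112 114 113 114]
 [152 153 152 155 156 152 150 154 150 155 135 110 102 105 105 104]]
expected hole px (np.float64(323.6287014766508), np.float64(199.0975621325781)) stem [(np.float64(323.35270394301307), np.float64(174.7404696860114)), (np.float64(323.07344321858676), np.float64(150.0953969859235))]
[322.89 322.88 322.86 322.88 322.86 322.78 322.92 322.9  322.88 322.86 322.88 322.88 322.86 322.86 322.84 322.85 322.6  322.83 322.85 322.85 322.87 322.89 322.9  322.92 324.7  324.03]
```

Request:
play_rows(steps=[{"ax":0,"ay":0,"az":0,"dx":0.5,"dy":-0.8,"dz":8,"claw":10},{"ax":0,"ay":0,"az":0,"dx":0,"dy":0,"dz":14,"claw":10},{"ax":0,"ay":0,"az":0,"dx":0,"dy":0,"dz":14,"claw":10},{"ax":0,"ay":0,"az":0,"dx":0,"dy":0,"dz":9,"claw":10},{"ax":0,"ay":0,"az":0,"dx":0,"dy":0,"dz":4,"claw":10},{"ax":0,"ay":0,"az":0,"dx":0,"dy":0,"dz":0,"claw":10},{"ax":0,"ay":0,"az":0,"dx":0,"dy":0,"dz":0,"claw":10}])

```text
time_s: 20.25
tcp_pos: [0.538, 0.0413, 0.2639]
ee_rot: [[-0.838, -0.545, 0.001], [-0.545, 0.838, 0.0], [-0.001, -0.001, -1.0]]
wrist_force: [-0.7, 0.3, -0.7]
gripper_width: 0.229
gripper_force: 30.0
```

Run:
```python
from station import *
from obs import *
c=capture("side");s=sense();print(s["tcp_pos"],s["wrist_force"])
cv2.imwrite("pics/v6.png",cv2.resize(c["frame"][160:240,290:350],(600,800)[:2] if 0 else (450,600),interpolation=cv2.INTER_CUBIC))
S=cloud(c);y=[]
for v in range(160,196,3): 
    print(v,S[v,322:325].round(4).tolist());
```

```text
[0.5381 0.0414 0.2641] [-0.0219  0.253  -2.589 ]
160 [[0.5415, 0.0442, 0.269], [0.5387, 0.0399, 0.2678], [0.5355, 0.0412, 0.2683]]
163 [[0.5418, 0.0425, 0.2588], [0.5385, 0.0435, 0.2592], [0.5358, 0.0383, 0.2577]]
166 [[0.542, 0.0414, 0.2487], [0.5381, 0.0499, 0.2514], [0.5355, 0.043, 0.2493]]
169 [[0.5415, 0.048, 0.241], [0.5384, 0.0482, 0.2411], [0.5353, 0.0475, 0.2409]]
172 [[0.5423, 0.0399, 0.2285], [0.5388, 0.0445, 0.23], [0.5362, 0.0371, 0.2277]]
175 [[0.5423, 0.0409, 0.2189], [0.5387, 0.0464, 0.2207], [0.5357, 0.0455, 0.2205]]
178 [[0.5424, 0.0417, 0.2091], [0.539, 0.0449, 0.2103], [0.5361, 0.0407, 0.2089]]
181 [[0.5428, 0.0379, 0.1977], [0.5392, 0.0439, 0.1999], [0.5361, 0.0428, 0.1995]]
184 [[0.5428, 0.04, 0.1883], [0.5394, 0.0428, 0.1894], [0.5362, 0.0421, 0.1892]]
187 [[0.543, 0.0393, 0.1779], [0.539, 0.0484, 0.1812], [0.5363, 0.0418, 0.1789]]
190 [[0.5745, -0.3488, 0.0226], [0.5393, 0.0462, 0.1702], [0.5362, 0.0455, 0.17]]
193 [[0.5742, -0.3438, 0.0108], [0.5395, 0.0455, 0.1596], [0.5365, 0.043, 0.1587]]
```

View pics/v6.png

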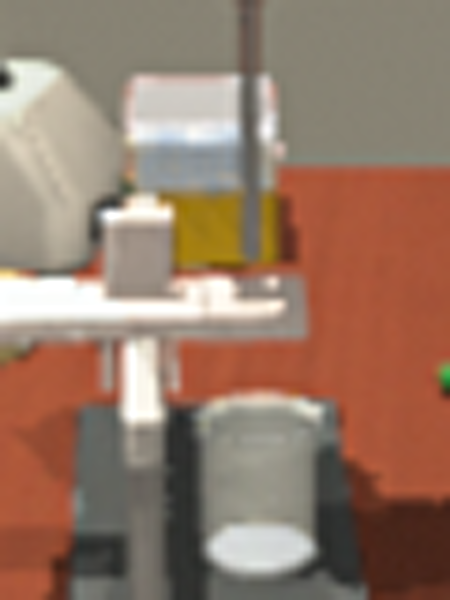

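Stem end at (250,262), directly above the hole at (252,292), and upright. I lower it in two stages.

Request:
play_rows(steps=[{"ax":0,"ay":0,"az":0,"dx":0,"dy":0,"dz":5,"claw":10},{"ax":0,"ay":0,"az":0,"dx":0,"dy":0,"dz":8,"claw":10},{"ax":0,"ay":0,"az":0,"dx":0,"dy":0,"dz":8,"claw":10},{"ax":0,"ay":0,"az":0,"dx":0,"dy":0,"dz":8,"claw":10},{"ax":0,"ay":0,"az":0,"dx":0,"dy":0,"dz":8,"claw":10},{"ax":0,"ay":0,"az":0,"dx":0,"dy":0,"dz":4,"claw":10},{"ax":0,"ay":0,"az":0,"dx":0,"dy":0,"dz":0,"claw":10}])

```text
time_s: 21.0
tcp_pos: [0.5373, 0.0411, 0.2215]
ee_rot: [[-0.838, -0.545, -0.002], [-0.545, 0.838, -0.001], [0.002, 0.0, -1.0]]
wrist_force: [-0.2, -0.4, -1.9]
gripper_width: 0.226
gripper_force: 30.0
```

Request:
play_rows(steps=[{"ax":0,"ay":0,"az":0,"dx":0,"dy":0,"dz":5,"claw":10},{"ax":0,"ay":0,"az":0,"dx":0,"dy":0,"dz":8,"claw":10},{"ax":0,"ay":0,"az":0,"dx":0,"dy":0,"dz":8,"claw":10},{"ax":0,"ay":0,"az":0,"dx":0,"dy":0,"dz":8,"claw":10},{"ax":0,"ay":0,"az":0,"dx":0,"dy":0,"dz":8,"claw":10},{"ax":0,"ay":0,"az":0,"dx":0,"dy":0,"dz":8,"claw":10},{"ax":0,"ay":0,"az":0,"dx":0,"dy":0,"dz":8,"claw":10},{"ax":0,"ay":0,"az":0,"dx":0,"dy":0,"dz":8,"claw":10},{"ax":0,"ay":0,"az":0,"dx":0,"dy":0,"dz":8,"claw":10},{"ax":0,"ay":0,"az":0,"dx":0,"dy":0,"dz":7,"claw":10},{"ax":0,"ay":0,"az":0,"dx":0,"dy":0,"dz":4,"claw":10},{"ax":0,"ay":0,"az":0,"dx":0,"dy":0,"dz":0,"claw":10},{"ax":0,"ay":0,"az":0,"dx":0,"dy":0,"dz":0,"claw":10},{"ax":0,"ay":0,"az":0,"dx":0,"dy":0,"dz":0,"claw":10}])

```text
time_s: 22.4
tcp_pos: [0.538, 0.0414, 0.1428]
ee_rot: [[-0.838, -0.545, 0.001], [-0.545, 0.838, 0.0], [-0.001, -0.0, -1.0]]
wrist_force: [0.0, 0.2, -1.5]
gripper_width: 0.229
gripper_force: 30.0
```

Run:
```python
from station import *
from obs import *
d={n:capture(n) for n in("top","side")};pickle.dump(d,open("c5.pkl","wb"));s=sense();print(s["tcp_pos"],s["wrist_force"],s["gripper_force"],np.abs(s["joint_velocities"]).max())
b=cv2.resize(d["side"]["frame"][160:240,290:350],(450,600),interpolation=cv2.INTER_CUBIC)
cv2.imwrite("pics/v7.png",b)
S=cloud(d["side"]);print("fin x/plate",[S[v,308:330:4].round(3).tolist() for v in (200,)])
```

```text
[0.5379 0.0413 0.1428] [-0.0658 -0.0472 -1.0407] 29.998143177945167 0.1380147982672508
fin x/plate [[[0.587, 0.055, 0.138], [0.575, 0.052, 0.138], [0.561, 0.058, 0.14], [0.549, 0.051, 0.137], [0.536, 0.054, 0.139], [0.523, 0.051, 0.138]]]
```

View pics/v7.png

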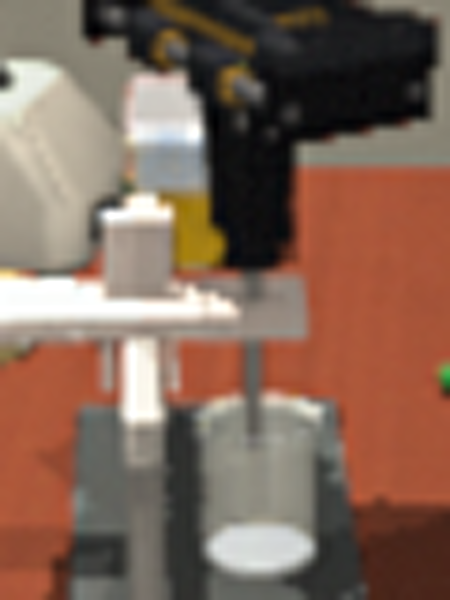

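Run:
```python
from obs import *
np.set_printoptions(linewidth=220)
a=pickle.load(open("c5.pkl","rb"))["side"];b=pickle.load(open("c3.pkl","rb"))["side"]
g=a["frame"].astype(int).mean(2);h=b["frame"].astype(int).mean(2);S=cloud(a)
print((g-h)[194:238,316:332].astype(int))
print([proj(a,[.538,.0413,z])[1] for z in(.03,.06,.09,.15)])
print(S[196:236:3,323].round(3))
```

```text
[[   1    3   -6  -40  -86  -85  -81  -83  -85  -82  -68  -26    5    4    2    1]
 [   6    5    0  -18  -45  -44  -52  -74  -84  -76  -60  -27    0   -1    3    2]
 [ -18  -36  -45  -47  -46  -54  -77  -99 -112  -93  -81  -76  -72  -63  -28    2]
 [-110 -119 -126 -122 -120 -126 -146 -163 -157 -134 -119 -119 -120 -121  -90   -7]
 [-107 -118 -116 -125 -120 -112 -114 -127 -125 -111 -112 -118 -118 -120 -105   -8]
 [ -20  -31  -33 -102 -112  -79  -54  -66  -64  -60  -88 -119 -118 -119 -121  -17]
 [  -6  -11   -5  -12  -31  -99 -108 -116 -110 -108 -116 -122 -120 -118 -124  -21]
 [  -6  -11   -9   -7  -11  -49 -108 -115 -108 -100 -103 -103 -103 -107 -100  -29]
 [ -14  -14  -13   -9  -12  -28  -59  -57  -46  -32  -39  -42  -42  -41  -33   -9]
 [  -9   -8   -9   -8   -6  -10  -17  -16  -11   -3   -9  -15  -15  -15  -11    0]
 [ -13  -11  -10  -12  -10  -11  -17  -18  -16  -13  -13  -17  -17  -18  -14   -3]
 [  -5   -6   -5   -4   -4   -8  -16  -13  -15  -13   -4   -6   -6   -6   -5   -1]
 [   0    0   -1    1    0   -4  -13   -8  -10  -10    1    1    0    0    0    1]
 [   0    2    0    0
[... 2275 characters left out ...]
1    0    0    0    0   -5]
 [ -14   -7    2    1    0    1    0    0    1    0    0    0    2    3    3   -8]
 [ -16  -13  -14  -10   -3    1    2    1    2    2    1    1   -1   -4  -10  -29]
 [ -16  -15  -15  -16  -14  -11  -12  -10  -10   -9  -12  -18  -45  -50  -54  -58]]
[np.float64(228.78856089040013), np.float64(220.64004148746693), np.float64(212.3512635116298), np.float64(195.33819271047074)]
[[0.54  0.045 0.149]
 [0.54  0.045 0.139]
 [0.539 0.062 0.135]
 [0.54  0.044 0.117]
 [0.54  0.044 0.107]
 [0.54  0.046 0.097]
 [0.54  0.044 0.085]
 [0.54  0.046 0.075]
 [0.539 0.065 0.073]
 [0.539 0.068 0.064]
 [0.539 0.066 0.052]
 [0.54  0.061 0.039]
 [0.54  0.064 0.029]
 [0.54  0.066 0.019]]
```

The stem shows inside the beaker down to row 228, so the tip is about 31 mm above the table and 21 mm above the beaker's underside. It is centred in the hole, and the guide and beaker haven't moved.

```bash
python3 -c "
from station import *
print(finish_job())"
```

```text
the job is handed in; nothing more can be done
None
```

The job is handed in, but the judge's result was not shown. By my last camera check, the guide hangs level on the rail, let go, with its hole over the beaker, and the probe is held upright through the hole with its tip about 21 mm above the beaker's underside.

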